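Load resistor blocks into a clamped circuit board

ROBOT

A 7-joint arm with a two-finger parallel gripper is mounted at the origin on the work surface. World frame = base frame: x ahead of the robot, y to its left, z up, the work surface at z = 0. Lengths are in m, angles in rad, forces in N, time in s.
With the tool pointing down it reaches from about 0.35 to 0.9 m from the base axis. Payload 8.1 kg.
Tool frame: the origin (TCP) lies between the finger pads; the fingertips stand 8 mm ahead of it and the grasp point (between the pads) lies 11 mm behind it (arm.tcp_to_tips is the distance from the TCP to the fingertips, in m); z points along the fingers, x is the direction in which the jaws open and shut, and the axes are right-handed (so a half turn about z gives the same grasp; the last joint's range is limited). The gripper opens to 92 mm and grips with 3 to 60 N. Pads are 19 mm wide; open, the fingers measure 130 mm over their backs; the gripper's body (75 mm by 190 mm) begins 47 mm behind the grasp point.
Start: joints at [-1.43, 0.434, 0.025, 1.573, -0.012, 1.134, -0.075], TCP at [0.151, 0.607, 0.235] pointing down, gripper open.
Joint ranges: [-2.62, 2.62], [-0.44, 2.09], [-1.27, 1.32], [0.08, 2.57], [-1.32, 4.46], [0.12, 2], [-2.74, 2.74]. Speed limits (rad/s): [2.22, 2.22, 3.01, 3.01, 3.14, 3.14, 3.14].

INTERFACE

Orientations are given as a rotation vector (axis times angle).
In Python, from cell import arm, eyes gives the robot as it stands.
- The arm moves only by the tool play_rows, never from a script. Its argument "rows" is a list of rows, each a list of 3 entries, a list of its own where there are three numbers: the shift along the tool's x, y, z each as a share of 50 cm, from -1 to 1, then the turn, a rotation vector about the tool's x, y, z each as a share of 60 degrees, from -1 to 1, then the opening, from -1 (shut) to 1 (fully open), so that 0 is half open. In form: [[[dx, dy, dz], [ax, ay, az], grip], ...]. A call has 1 to 10 rows; each row is the pose to reach, as a shift and turn from the pose commanded when the call began, along the tool's axes at that moment; what a row does not reach only later rows make up. A row lasts 1/10 s, in which the tool goes at most 50 mm and 8.59 degrees, less where a joint would pass 70% of its speed; a pose out of reach is approached as far as the arm can. A call with a number of a shift or a turn outside -1 to 1 is refused whole. A call with a gripper value outside its range is refused whole. The fingers move at their own pace and stop on an object; "newtons" is the grip in N (left out, the last holds). Time passes only in rows, so rows that repeat a pose let the fingers close. It gives the time, the measured TCP pose, the force and the opening at its end, in the units of the state.
- arm.observe(): the state, without advancing time (a new reading comes with each control period).
- eyes.get_image(name): name is "side" or "top" or "wrist"; returns (picture, depth): 480x640x3 uint8, red, green, blue; 480x640 float32, m along the optical axis (not along the pixel's ray), 0 where there is no reading.
- eyes.get_calibration(name): a dict with "intrinsics" (3x3 intrinsics, pixels), "R" (3x3) and "t" (3): a world point X has camera coordinates R X + t. Camera axes: x right, y down, z forward; pixel columns grow to the right and rows downward; lengths in m; the calibration is good to about 2 mm. A picture is of the moment at which its call begins: read the wrist's pose just before it. get_calibration takes no time and is no camera call; for the wrist camera it gives the pose at the moment of the call.
- arm.sign_off(): hands the job in, once; it reports no verdict.
The state is a dict: "clock": time; "joints": joint angles; "dq": joint speeds; "joint_efforts": joint torques, N m; "position": TCP position; "ee_rot": TCP orientation; "force": force on the tool from outside, world axes, zero at the start; "ft_torque": the same for the moment, N m; "width": opening from 0.0 (shut) to 1.0 (fully open).
Only numpy, scipy, OpenCV 4.12 (cv2) and the standard library are available. Lean on these libraries where they do the work, as an engineer would, in place of code of your own. Each camera call takes 0.05 s, during which the arm holds its last target.

TASK

Clear the stray fuse holder off the circuit board into the grey tray, and swing the toggle clamp over so that it holds the board down in its nest before any resistor block goes in. With the board clamped, drop every resistor block, one to a pocket, fully down into the board's pockets (any pocket will do). When all of them are in, swing the clamp back fully open, leaving the board and blocks seated, and do not shove the toggle switch or the grommet cup about.

Things in the scene. Friction and masses are not known exactly. Their poses are not given: they have to be found in the camera images.
- nest: Fixed aluminium nest on the shelf: plate 12 mm thick, 130 mm (x) by 275 mm (y), with 6 mm high dark steel ledges round the seated circuit board; a narrower tail at its +y end carries a toggle clamp. Origin on the shelf under the middle of the board's six pockets; z up. Its place and yaw vary.
- nest_seat (a point): Point on the nest plate's top (12 mm over the shelf) where the circuit board's origin sits; axes as the nest's.
- board: Green circuit board 108 x 250 x 4 mm, loose in the nest (1.5 mm play), with two rows of three open black pockets, long way along its y. Origin on its underside below the middle of the pockets; axes as the nest's. Pockets are 31 (x) by 65 (y) mm inside, walls 4 mm thick; floors 16 mm, wall tops 26 mm over the shelf. The clamp pad presses on the bare strip at its +y end.
- clamp (a joint): Toggle clamp angle, rad; a rigid L of steel arm and black handle. 0 = open: arm straight up, handle level toward the nest's +y. Growing values swing the arm down toward -y and the handle up; near 1.57 it is shut: arm level, its rubber pad on the board, handle upright. Stops 0 and 1.7. Over-centre near 0.6: past it, either way, its weight carries it to the end. 1 to 4 N moves it.
- clamp_hinge (a point): The clamp's level hinge axis (along x), 50 mm over the shelf, 200 mm from the nest's origin along +y; axes as the nest's. The arm reaches 100 mm from it, the handle 114 mm; both are 14 mm wide (x) and 12 mm thick. The pad is 80 mm from it along the arm, sticking out 34 mm from the arm's middle.
- fuse_holder: Red plastic fuse holder, 72 (x) x 30 (y) x 28 (z) mm, 60 g, origin at its centre. At the start it lies flat across the tops of the board's pocket walls.
- tray: Fixed open grey tray, outside 110 (x) x 120 (y) x 30 (z) mm, 4 mm walls, origin on the shelf under its middle; at different places.
- switch: Bystander: toggle switch with a black body 60 x 34 x 30 mm and a chrome bat, origin at the middle of its underside.
- grommet: Bystander: black rubber grommet cup, 44 mm across, 35 mm high, origin at the middle of its underside.
- block1: Beige ceramic resistor block 60 (x) x 26 x 26 mm, about 80 g, origin at its centre, x along its length; lies on the shelf. Between four and six blocks are there; the others are absent (None).
- block2: Beige ceramic resistor block 60 (x) x 26 x 26 mm, about 80 g, origin at its centre, x along its length; lies on the shelf. Between four and six blocks are there; the others are absent (None).
- block3: Beige ceramic resistor block 60 (x) x 26 x 26 mm, about 80 g, origin at its centre, x along its length; lies on the shelf. Between four and six blocks are there; the others are absent (None).
- block4: Beige ceramic resistor block 60 (x) x 26 x 26 mm, about 80 g, origin at its centre, x along its length; lies on the shelf. Between four and six blocks are there; the others are absent (None).
- block5: Beige ceramic resistor block 60 (x) x 26 x 26 mm, about 80 g, origin at its centre, x along its length; lies on the shelf. Between four and six blocks are there; the others are absent (None).
- block6: Beige ceramic resistor block 60 (x) x 26 x 26 mm, about 80 g, origin at its centre, x along its length; lies on the shelf. Between four and six blocks are there; the others are absent (None).
- pocket1 (a point): Where the centre of a block seated in pocket 1 is: over the middle of that pocket, 13 mm above its floor. Axes as the board's (a seated block lies along y).
- pocket2 (a point): Where the centre of a block seated in pocket 2 is: over the middle of that pocket, 13 mm above its floor. Axes as the board's (a seated block lies along y).
- pocket3 (a point): Where the centre of a block seated in pocket 3 is: over the middle of that pocket, 13 mm above its floor. Axes as the board's (a seated block lies along y).
- pocket4 (a point): Where the centre of a block seated in pocket 4 is: over the middle of that pocket, 13 mm above its floor. Axes as the board's (a seated block lies along y).
- pocket5 (a point): Where the centre of a block seated in pocket 5 is: over the middle of that pocket, 13 mm above its floor. Axes as the board's (a seated block lies along y).
- pocket6 (a point): Where the centre of a block seated in pocket 6 is: over the middle of that pocket, 13 mm above its floor. Axes as the board's (a seated block lies along y).

How it is judged:
On the way, in this order (a step that is already met when the one before it is completed fails the run):
1. the clamp is shut on the board in its nest, before the blocks are loaded (distance between board and nest_seat below 0.006 m and value of joint clamp above 1.45 rad), for 0.2 s.
2. every block is down in a pocket while the clamp is shut on the board (all of step 1 and (distance between block1 and pocket1 below 0.007 m or distance between block1 and pocket2 below 0.007 m or distance between block1 and pocket3 below 0.007 m or distance between block1 and pocket4 below 0.007 m or distance between block1 and pocket5 below 0.007 m or distance between block1 and pocket6 below 0.007 m) and (distance between block2 and pocket1 below 0.007 m or distance between block2 and pocket2 below 0.007 m or distance between block2 and pocket3 below 0.007 m or distance between block2 and pocket4 below 0.007 m or distance between block2 and pocket5 below 0.007 m or distance between block2 and pocket6 below 0.007 m) and (distance between block3 and pocket1 below 0.007 m or distance between block3 and pocket2 below 0.007 m or distance between block3 and pocket3 below 0.007 m or distance between block3 and pocket4 below 0.007 m or distance between block3 and pocket5 below 0.007 m or distance between block3 and pocket6 below 0.007 m) and (distance between block4 and pocket1 below 0.007 m or distance between block4 and pocket2 below 0.007 m or distance between block4 and pocket3 below 0.007 m or distance between block4 and pocket4 below 0.007 m or distance between block4 and pocket5 below 0.007 m or distance between block4 and pocket6 below 0.007 m) and (distance between block5 and pocket1 below 0.007 m or distance between block5 and pocket2 below 0.007 m or distance between block5 and pocket3 below 0.007 m or distance between block5 and pocket4 below 0.007 m or distance between block5 and pocket5 below 0.007 m or distance between block5 and pocket6 below 0.007 m) and (distance between block6 and pocket1 below 0.007 m or distance between block6 and pocket2 below 0.007 m or distance between block6 and pocket3 below 0.007 m or distance between block6 and pocket4 below 0.007 m or distance between block6 and pocket5 below 0.007 m or distance between block6 and pocket6 below 0.007 m)), for 0.2 s.
3. the clamp is swung back open (value of joint clamp below 0.35 rad), for 0.2 s.
At the end, for the whole second after the job is handed in: Every block present lies in a pocket of the board, its centre within 7 mm of its seated place; the board is within 6 mm of its seat in the nest; the fuse holder lies inside the tray (centre within its outline, less than 45 mm over the shelf); the clamp is open (below 0.35 rad); all are at rest (distance between board and nest_seat below 0.006 m and (distance between block1 and pocket1 below 0.007 m or distance between block1 and pocket2 below 0.007 m or distance between block1 and pocket3 below 0.007 m or distance between block1 and pocket4 below 0.007 m or distance between block1 and pocket5 below 0.007 m or distance between block1 and pocket6 below 0.007 m) and (distance between block2 and pocket1 below 0.007 m or distance between block2 and pocket2 below 0.007 m or distance between block2 and pocket3 below 0.007 m or distance between block2 and pocket4 below 0.007 m or distance between block2 and pocket5 below 0.007 m or distance between block2 and pocket6 below 0.007 m) and (distance between block3 and pocket1 below 0.007 m or distance between block3 and pocket2 below 0.007 m or distance between block3 and pocket3 below 0.007 m or distance between block3 and pocket4 below 0.007 m or distance between block3 and pocket5 below 0.007 m or distance between block3 and pocket6 below 0.007 m) and (distance between block4 and pocket1 below 0.007 m or distance between block4 and pocket2 below 0.007 m or distance between block4 and pocket3 below 0.007 m or distance between block4 and pocket4 below 0.007 m or distance between block4 and pocket5 below 0.007 m or distance between block4 and pocket6 below 0.007 m) and (distance between block5 and pocket1 below 0.007 m or distance between block5 and pocket2 below 0.007 m or distance between block5 and pocket3 below 0.007 m or distance between block5 and pocket4 below 0.007 m or distance between block5 and pocket5 below 0.007 m or distance between block5 and pocket6 below 0.007 m) and (distance between block6 and pocket1 below 0.007 m or distance between block6 and pocket2 below 0.007 m or distance between block6 and pocket3 below 0.007 m or distance between block6 and pocket4 below 0.007 m or distance between block6 and pocket5 below 0.007 m or distance between block6 and pocket6 below 0.007 m) and x of fuse_holder in the frame of tray between -0.053 and 0.053 m and y of fuse_holder in the frame of tray between -0.058 and 0.058 m and z of fuse_holder in the frame of tray below 0.045 m and value of joint clamp below 0.35 rad and linear speed of each of block1, block2, block3, block4, block5, block6, fuse_holder below 0.02 m/s); the robot touches nothing.
It fails at once if the toggle switch is shoved more than 40 mm (distance of switch from where it was at the start of the episode above 0.04 m).
It fails at once if the grommet cup is shoved more than 40 mm (distance of grommet from where it was at the start of the episode above 0.04 m).
Of block1, block2, block3, block4, block5, block6 only 4 to 6 are there at a start; the rules pass over those that are not, and their reading is None.
At some moment in a run one of block1, block2, block3, block4, block5, block6 may be knocked a few centimetres aside while the robot is not near it.
Once in a run the grip may slacken for a moment while it holds something.
It also fails if it takes over 210 s, if anything falls off the work surface, if the arm or the gripper's body presses on something with over 40 N, if the wrist force passes 120 N, or if a joint passes its speed limit or range.

## Working session

There is one attempt and no reset: what is moved stays moved. The work goes in short steps, Python scripts to look and compute and a tool call to move; the robot and the scene stay as the last step left them, time stands still between calls to the robot, and variables do not carry over. Pictures are saved under pics/ and viewed, and the job is handed in when it is done.

Besides the shell and the picture viewer there is one more tool, called as name(argument=value, ...), one argument or row to a line, values as JSON. play_rows: Moves the arm, as the interface text tells. Its arguments: {"type":"object","properties":{"rows":{"type":"array","items":{"type":"array"}},"newtons":{"type":"number"}},"required":["rows"]}

```bash
ls; mkdir -p pics; python3 - <<'E'
from cell import arm, eyes
import cv2
print(arm.observe())
for n in ("side","top","wrist"):
    p,d=eyes.get_image(n); c=eyes.get_calibration(n)
    cv2.imwrite(f"pics/{n}0.png",p[:,:,::-1]); print(n,c)
E
```

```text
pics
{'clock': 0.0, 'joints': array([-1.42959243,  0.43522642,  0.02495787,  1.57412232, -0.01156755,
        1.13397926, -0.07512657]), 'dq': array([-1.12218638e-03,  6.73093406e-04, -9.67592396e-05,  7.37578138e-04,
        1.25597458e-03, -6.36203590e-04,  4.49583553e-05]), 'joint_efforts': array([ 2.06208147e-04, -6.67886281e+01,  9.84951854e-01, -3.14448094e+01,
       -6.05825731e-02,  4.30242950e-02,  1.63061359e-04]), 'position': array([0.15080717, 0.60601048, 0.2339329 ]), 'ee_rot': array([ 2.47427927e+00,  1.93406137e+00, -1.79555408e-03]), 'force': array([ 0.50514839,  0.58468426, -0.39530968]), 'ft_torque': array([-0.03185704,  0.0028764 , -0.0407001 ]), 'width': 0.9983951428296096}
side {'intrinsics': array([[475.03295164,   0.        , 312.62898002],
       [  0.        , 475.03295164, 233.12483713],
       [  0.        ,   0.        ,   1.        ]]), 'R': array([[ 0.87914025, -0.47653008,  0.00561287],
       [-0.38295799, -0.71342316, -0.58683095],
       [ 0.28364696,  0.51375722, -0.80969002]]), 't': array([-0.43228271,  0.22955983,  1.01753236])}
top {'intrinsics': array([[533.83277391,   0.        , 332.74015597],
       [  0.        , 533.83277391, 240.56780778],
       [  0.        ,   0.        ,   1.        ]]), 'R': array([[ 0.00126955, -0.99952713, -0.03072297],
       [-0.98408565,  0.00421042, -0.17764487],
       [ 0.17769023,  0.03045957, -0.98361496]]), 't': array([0.05124791, 0.51793206, 1.00310577])}
wrist {'intrinsics': array([[399.91861213,   0.        , 319.12880997],
       [  0.        , 399.91861213, 234.50064968],
       [  0.        ,   0.        ,   1.        ]]), 'R': array([[ 0.24192248,  0.97029401, -0.00174697],
       [ 0.92199029, -0.22931721,  0.31200565],
       [ 0.3023366 , -0.07709187, -0.95007864]]), 't': array([-0.62439402, -0.03974677,  0.39325385])}
```

View pics/side0.png

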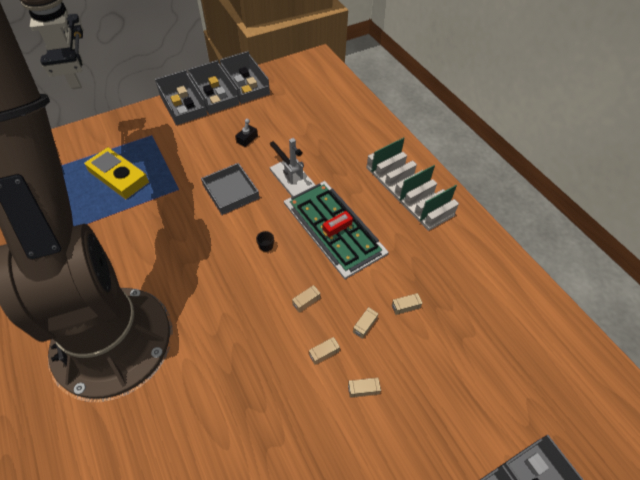

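View pics/top0.png

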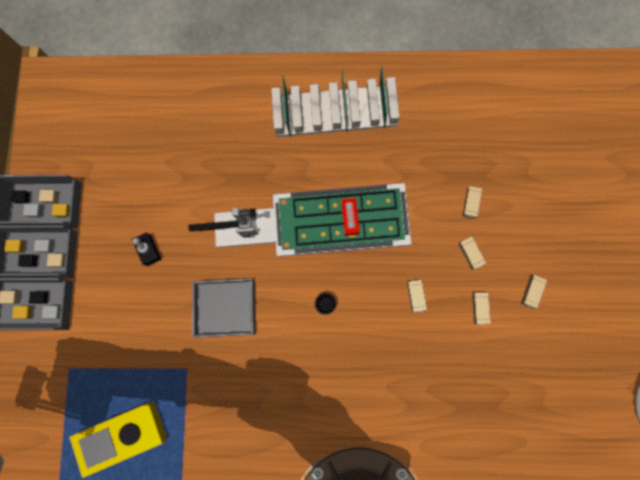

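View pics/wrist0.png

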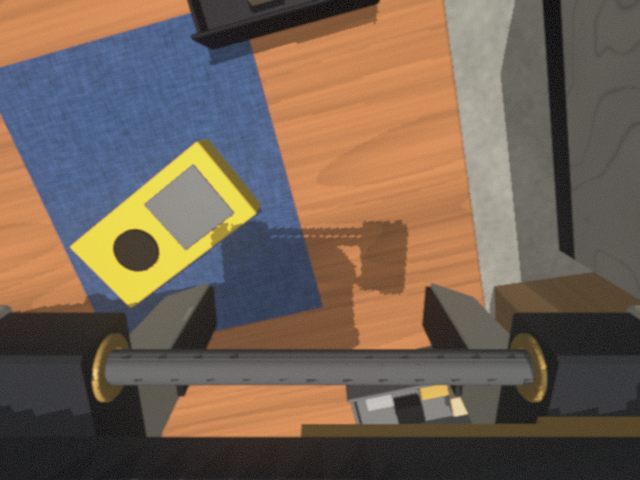

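```bash
cat > h.py <<'E'
import numpy as np, cv2
from cell import arm, eyes
from scipy.spatial.transform import Rotation as Ro
def cloud(d,c):
    K=c["intrinsics"];v,u=np.mgrid[0:480,0:640]
    X=np.stack([(u-K[0,2])/K[0,0]*d,(v-K[1,2])/K[1,1]*d,d],-1)
    return (X-c["t"])@c["R"]   # R^T (X-t)
def plane(uv,c,z):
    K=c["intrinsics"];uv=np.atleast_2d(uv).astype(float)
    r=np.c_[(uv[:,0]-K[0,2])/K[0,0],(uv[:,1]-K[1,2])/K[1,1],np.ones(len(uv))]@c["R"]
    o=-c["R"].T@c["t"]
    return o+r*((z-o[2])/r[:,2])[:,None]
def proj(X,c):
    Y=np.atleast_2d(X)@c["R"].T+c["t"];K=c["intrinsics"]
    return np.c_[Y[:,0]/Y[:,2]*K[0,0]+K[0,2],Y[:,1]/Y[:,2]*K[1,1]+K[1,2]]
def snap(n,name=None):
    c=eyes.get_calibration(n);p,d=eyes.get_image(n)
    if name: cv2.imwrite(f"pics/{name}.png",np.ascontiguousarray(p[:,:,::-1]))
    return p,d,c
def pose():
    s=arm.observe();return s["position"],Ro.from_rotvec(s["ee_rot"]),s
E
python3 - <<'E'
from h import *
for n in("top","side"):
    p,d,c=snap(n);P=cloud(d,c);hsv=cv2.cvtColor(p,cv2.COLOR_RGB2HSV)
    def comp(m,nm,amin,zr):
        m=(m&(P[...,2]>zr[0])&(P[...,2]<zr[1])).astype(np.uint8)
        N,L,S,C=cv2.connectedComponentsWithStats(m)
        for i in range(1,N):
            if S[i,4]<amin: continue
            q=P[L==i];r=cv2.minAreaRect((q[:,:2]*1000).astype(np.float32))
            print(n,nm,S[i,4],C[i].round(),"z",np.percentile(q[:,2],[10,50,90]).round(4),"rect",np.round(r[0],1),np.round(r[1],1),round(r[2],1))
    wood=P[...,2]
    comp((wood>0.015)&(P[...,0]>0.3),"tall",40,(0.015,0.2))
    comp((hsv[...,0]<6)&(hsv[...,1]>180)&(hsv[...,2]>120),"red",20,(0.03,0.09))
    # blocks by height
    comp((hsv[...,1]<130)&(hsv[...,2]>150)&(P[...,1]<0.0),"blk",20,(0.018,0.035))
E
```

```text
top tall 1281 [382. 101.] z [0.0209 0.0488 0.0678] rect [814.7 -46.4] [101.7  68.7] 4.3
top tall 1086 [344. 104.] z [0.0182 0.0489 0.0553] rect [808.2  28.5] [ 72.8 100.8] 85.4
top tall 1711 [295. 109.] z [0.0183 0.0489 0.0534] rect [801.2 119.7] [101.3 114.1] 4.7
top tall 4259 [ 41. 241.] z [0.0193 0.031  0.0588] rect [500.  659.5] [309.4 152.8] 0.3
top tall 5606 [342. 218.] z [0.0156 0.018  0.0333] rect [569.7  35.7] [129.2 269.1] 4.9
top tall 415 [472. 202.] z [0.0218 0.0253 0.0277] rect [ 602.1 -231. ] [26.9 61.6] 78.0
top tall 218 [ 19. 196.] z [0.0194 0.0273 0.0298] rect [619.2 705.6] [24.7 32.8] 0.9
top tall 216 [ 47. 196.] z [0.0201 0.0267 0.03  ] rect [619.3 645.7] [25.2 33.3] 0.2
top tall 218 [ 32. 210.] z [0.0189 0.0269 0.03  ] rect [589.6 674.3] [25.7 34.3] 0.8
top tall 917 [232. 223.] z [0.0494 0.057  0.1364] rect [553.3 264.1] [ 57.9 147.6] 1.9
top tall 562 [145. 248.] z [0.0241 0.0302 0.0516] rect [508.2 432.6] [62.1 35. ] 25.6
top tall 436 [472. 253.] z [0.0216 0.025  0.0277] rect [ 497.1 -226.4] [61.1 27.6] 25.0
top tall 214 [ 42. 246.] z [0.0207 0.0273 0.0299] rect 
[... 2656 characters left out ...]

side tall 300 [537. 464.] z [0.0218 0.0275 0.0297] rect [ 618.9 -614.8] [30.2 25.9] 89.5
side red 170 [337. 222.] z [0.051  0.0533 0.0559] rect [567.   14.6] [70.6 30.8] 6.0
side blk 270 [306. 296.] z [0.0236 0.0256 0.0277] rect [ 411.6 -115.6] [59.1 27.5] 9.8
side blk 273 [407. 301.] z [0.0238 0.026  0.0279] rect [ 602.5 -233.4] [25.2 60.2] 78.5
side blk 295 [365. 321.] z [0.0235 0.0257 0.0279] rect [ 497.1 -228.5] [60.  25.7] 24.1
side blk 333 [324. 349.] z [0.0234 0.0259 0.0279] rect [ 387.4 -241.4] [59.8 26. ] 1.0
side blk 386 [364. 386.] z [0.0235 0.0259 0.028 ] rect [ 420.1 -346.1] [26.8 59.7] 68.2
side blk 174 [538. 463.] z [0.026  0.028  0.0299] rect [ 619.3 -614.7] [26.1 21.8] 89.0
```

```bash
cat >> h.py <<'E'
def tgt(pos,yaw=None,R=None):
    """tool down with tool-x at world yaw (rad, mod pi nearest). prints units"""
    p,R0,s=pose()
    if R is None:
        cands=[]
        for k in (0,np.pi):
            x=np.array([np.cos(yaw+k),np.sin(yaw+k),0]);z=np.array([0,0,-1.]);cands.append(Ro.from_matrix(np.c_[x,np.cross(z,x),z]))
        R=min(cands,key=lambda r:(R0.inv()*r).magnitude())
    sh=R0.inv().apply(np.array(pos)-p)/0.5; tr=(R0.inv()*R).as_rotvec()/(np.pi/3)
    print("shift",sh.round(4),"turn",tr.round(4),"q7",s["joints"][6].round(2),"rows~",np.ceil(max(np.linalg.norm(sh)*10,np.linalg.norm(tr)*60/8.59)))
E
python3 - <<'E'
from h import *
p,R,s=pose(); print(p,R.as_matrix().round(3))
c=eyes.get_calibration("wrist"); o=-c["R"].T@c["t"]; print("cam in tool",R.inv().apply(o-p), "axes", (R.as_matrix().T@c["R"].T).round(3))
tgt([0.52,0.03,0.28],np.deg2rad(94.7))
E
```

```text
[0.15088361 0.6062775  0.23436074] [[ 0.241  0.97  -0.   ]
 [ 0.97  -0.241 -0.001]
 [-0.001  0.    -1.   ]]
cam in tool [ 0.00030991 -0.08465335 -0.15081622] axes [[ 1.    -0.    -0.001]
 [ 0.     0.95   0.312]
 [ 0.001 -0.312  0.95 ]]
shift [-0.9402  0.9947 -0.0905] turn [-0.      0.0007 -0.3112] q7 -0.08 rows~ 14.0
```

```bash
python3 - <<'E'
from h import *
tgt([0.59,0.06,0.23],np.deg2rad(94.7))
E
```

```text
shift [-0.8481  1.1161  0.0094] turn [-0.      0.0007 -0.3112] q7 -0.08 rows~ 15.0
```

play_rows(
  rows=[
    [[-0.42,0.56,0],[0,0,-0.31],1],
    [[-0.42,0.56,0],[0,0,-0.31],1],
    [[-0.42,0.56,0],[0,0,-0.31],1],
    [[-0.42,0.56,0],[0,0,-0.31],1],
    [[-0.848,0.99,0],[0,0,-0.31],1],
    [[-0.848,0.99,0],[0,0,-0.31],1],
    [[-0.848,0.99,0],[0,0,-0.31],1],
    [[-0.848,0.99,0],[0,0,-0.31],1],
    [[-0.848,0.99,0],[0,0,-0.31],1],
    [[-0.848,0.99,0],[0,0,-0.31],1],
  ],
)

```text
clock: 1.25
position: [0.4449, 0.2003, 0.235]
ee_rot: [2.13, 2.309, 0.001]
force: [0.8, 0.2, 0.1]
width: 0.998
```

```bash
python3 - <<'E'
from h import *
tgt([0.59,0.06,0.23],np.deg2rad(94.7))
E
```

```text
shift [-0.3032  0.2666  0.01  ] turn [ 0.0005 -0.0004 -0.0011] q7 1.16 rows~ 5.0
```

play_rows(
  rows=[
    [[-0.3,0.267,0.01],[0,0,0],1],
    [[-0.3,0.267,0.01],[0,0,0],1],
    [[-0.3,0.267,0.01],[0,0,0],1],
    [[-0.3,0.267,0.01],[0,0,0],1],
    [[-0.3,0.267,0.01],[0,0,0],1],
    [[-0.3,0.267,0.01],[0,0,0],1],
    [[-0.3,0.267,0.01],[0,0,0],1],
    [[-0.3,0.267,0.01],[0,0,0],1],
  ],
)

```text
clock: 2.05
position: [0.5885, 0.065, 0.2298]
ee_rot: [-2.127, -2.311, -0.001]
force: [0.2, -0.2, 0.3]
width: 0.996
```

```bash
python3 - <<'E'
from h import *
print(pose()[0])
p,d,c=snap("wrist","w1")
np.savez("w1.npz",p=p,d=d,**c)
tgt([0.59,0.06,0.23],np.deg2rad(94.7))
E
```

```text
[0.58846355 0.06504472 0.22980744]
shift [-0.0101  0.0021 -0.0002] turn [-0.0001 -0.0007  0.001 ] q7 1.56 rows~ 1.0
```

View pics/w1.png

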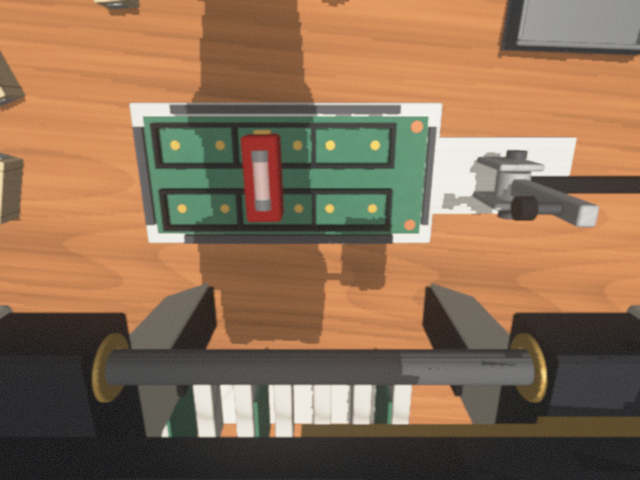

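```bash
cat >> h.py <<'E'
def rect(p,c,org,yaw,z,name,half=(100,170),s=2):
    # local frame: image col = y_local, row = -x_local ; s px/mm
    H,W=int(2*half[0]*s),int(2*half[1]*s)
    r,k=np.mgrid[0:H,0:W]; xl=(H/2-r)/s/1000; yl=(k-W/2)/s/1000
    X=org[0]+np.cos(yaw)*xl-np.sin(yaw)*yl; Y=org[1]+np.sin(yaw)*xl+np.cos(yaw)*yl
    uv=proj(np.c_[X.ravel(),Y.ravel(),np.full(X.size,z)],c).astype(np.float32)
    o=cv2.remap(p,uv[:,0].reshape(H,W),uv[:,1].reshape(H,W),cv2.INTER_LINEAR)
    if name: cv2.imwrite(f"pics/{name}.png",np.ascontiguousarray(o[:,:,::-1]))
    return o
E
python3 - <<'E'
from h import *
f=np.load("w1.npz");c={k:f[k] for k in("intrinsics","R","t")}
rect(f["p"],c,(0.569,0.034),np.deg2rad(4.7),0.026,"r1")
P=cloud(f["d"],c)
print("depth heights board strip/wall/fuse:")
for n,(u,v) in dict(strip=(410,180),floor=(345,162),wall=(316,160),fuse=(262,150),arm=(590,215),table=(300,60),plate=(600,160)).items(): print(n,P[v,u].round(4))
E
```

```text
depth heights board strip/wall/fuse:
strip [0.5634 0.146  0.0193]
floor [0.5523 0.0855 0.0175]
wall [0.5516 0.0593 0.0257]
fuse [0.5433 0.0155 0.0555]
arm [0.5538 0.2239 0.1509]
table [0.4697 0.0385 0.0012]
plate [5.329e-01 3.262e-01 5.000e-04]
```

View pics/r1.png

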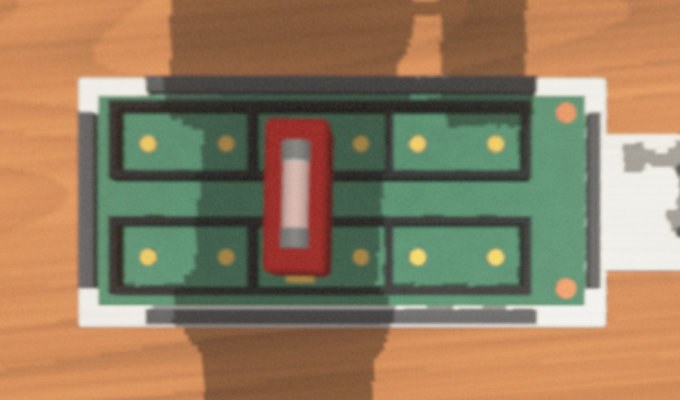

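```bash
cat >> h.py <<'E'
def fitnest(p,c,org,yaw,z=0.026,fuse=True):
    from scipy.optimize import minimize
    g=cv2.GaussianBlur(p,(3,3),0).astype(float); hsv=cv2.cvtColor(p,cv2.COLOR_RGB2HSV)
    def pts(gx):
        W=[];F=[]
        t=np.linspace(-1,1,60)
        for sx in(-1,1):
            for dx in(-17.5,17.5):
                W+=[(sx*gx+dx,105*a) for a in t]
            for o in(-21.5,21.5): F+=[(sx*gx+o,105*a) for a in t]   # outside: green
            for o in(-13.5,13.5): F+=[(sx*gx+o,60+39*a) for a in t]
            for yy in(-103.5,-34.5,34.5,103.5): W+=[(sx*gx+15*a,yy) for a in t[::3]]
            for yy in(-107.5,107.5,): F+=[(sx*gx+15*a,yy) for a in t[::3]]
        return np.array(W)/1000,np.array(F)/1000
    G=g[...,1]
    def val(q,o,yw,zz):
        X=o[0]+np.cos(yw)*q[:,0]-np.sin(yw)*q[:,1];Y=o[1]+np.sin(yw)*q[:,0]+np.cos(yw)*q[:,1]
        uv=proj(np.c_[X,Y,np.full(len(X),zz)],c).astype(np.float32)
        return cv2.remap(G.astype(np.float32),uv[:,0],uv[:,1],cv2.INTER_LINEAR)[:,0]
    def cost(v):
        o=(org[0]+v[0]/1000,org[1]+v[1]/1000);W,F=pts(v[3])
        return val(W,o,yaw+v[2]/100,z).mean()-val(F,o,yaw+v[2]/100,z).mean()
    best=None
    for a in(-4,-2,0,2,4):
        for b in(-4,-2,0,2,4):
            k=cost((a,b,0,29.25))
            if best is None or k<best[0]: best=(k,a,b)
    r=minimize(cost,[best[1],best[2],0,29.25],method="Nelder-Mead",options=dict(initial_simplex=np.array([best[1],best[2],0,29.25])+np.array([[0,0,0,0],[1.5,0,0,0],[0,1.5,0,0],[0,0,1,0],[0,0,0,1.]])))
    v=r.x; return np.array([org[0]+v[0]/1000,org[1]+v[1]/1000]),yaw+v[2]/100,v[3],r.fun
E
python3 - <<'E'
from h import *
f=np.load("w1.npz");c={k:f[k] for k in("intrinsics","R","t")}
y=np.deg2rad(4.7);o0=np.array([0.569+np.cos(y)*.00125+np.sin(y)*.010,0.034-.010*np.cos(y)])
r=fitnest(f["p"],c,o0,y);print("wrist",r,np.rad2deg(r[1]))
p,d,ct=snap("top");r2=fitnest(p,ct,o0,y);print("top",r2)
p,d,ct=snap("side");r2=fitnest(p,ct,o0,y);print("side",r2)
rect(f["p"],c,r[0],r[1],0.026,"r1b")
P=cloud(f["d"],c);hsv=cv2.cvtColor(f["p"],cv2.COLOR_RGB2HSV)
m=((hsv[...,0]<6)|(hsv[...,0]>174))&(hsv[...,1]>150)&(P[...,2]>.048)&(P[...,2]<.065)
q=P[m];print(cv2.minAreaRect((q[:,:2]*1000).astype(np.float32)),np.median(q[:,2]))
E
```

```text
wrist (array([0.57073955, 0.02382566]), np.float64(0.08458253021419705), np.float64(28.65942484125391), np.float64(-61.4622917175293)) 4.846222001811258
top (array([0.56954724, 0.02484007]), np.float64(0.08350092927774191), np.float64(28.84501784067944), np.float64(-8.765625))
side (array([0.56898097, 0.02110315]), np.float64(0.07999464595989947), np.float64(28.908502989695968), np.float64(-25.1038875579834))
((567.5643310546875, 15.960275650024414), (71.25723266601562, 29.760438919067383), 5.762766361236572) 0.05463149542628789
```

View pics/r1b.png

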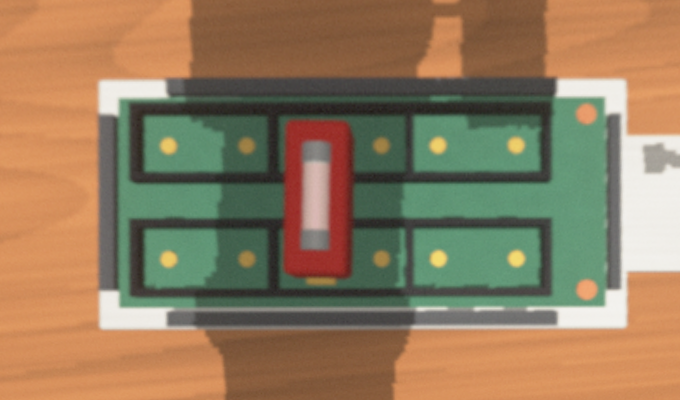

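```bash
python3 - <<'E'
from h import *
tgt([0.567,0.016,0.040],np.deg2rad(95.9))
E
```

```text
shift [-0.0933 -0.0515  0.3799] turn [ 0.0002 -0.0005 -0.0196] q7 1.56 rows~ 4.0
```

play_rows(
  rows=[
    [[-0.093,-0.051,0.1],[0,0,-0.02],1],
    [[-0.093,-0.051,0.2],[0,0,-0.02],1],
    [[-0.093,-0.051,0.3],[0,0,-0.02],1],
    [[-0.093,-0.051,0.36],[0,0,-0.02],1],
    [[-0.093,-0.051,0.38],[0,0,-0.02],1],
    [[-0.093,-0.051,0.38],[0,0,-0.02],1],
    [[-0.093,-0.051,0.38],[0,0,-0.02],1],
  ],
  newtons=25,
)

```text
clock: 2.9
position: [0.5691, 0.0154, 0.0417]
ee_rot: [2.104, 2.331, 0.003]
force: [-0.6, 0.2, 0.6]
width: 0.999
```

```bash
python3 - <<'E'
from h import *
s=arm.observe();print(s["position"],s["force"],s["width"])
tgt([0.567,0.016,0.040],np.deg2rad(95.9))
E
```

```text
[0.56910161 0.0154206  0.04169212] [-0.5681742   0.24427082  0.62692817] 0.998925339271207
shift [ 0.0016 -0.0041  0.0034] turn [ 0.0025 -0.0001 -0.0008] q7 1.72 rows~ 1.0
```

play_rows(
  rows=[
    [[0,0,0],[0,0,0],-1],
    [[0,0,0],[0,0,0],-1],
    [[0,0,0],[0,0,0],-1],
    [[0,0,0],[0,0,0],-1],
    [[0,0,0],[0,0,0],-1],
    [[0,0,0],[0,0,0],-1],
    [[0,0,0],[0,0,0],-1],
    [[0,0,-0.05],[0,0,0],-1],
    [[0,0,-0.12],[0,0,0],-1],
    [[0,0,-0.15],[0,0,0],-1],
  ],
  newtons=25,
)

```text
clock: 3.9
position: [0.5687, 0.0149, 0.1172]
ee_rot: [2.105, 2.33, 0.003]
force: [0.5, -0.3, -0.3]
width: 0.175
```

```bash
python3 - <<'E'
from h import *
s=arm.observe();print(s["position"],s["force"],s["width"])
tgt([0.39,0.265,0.12],np.deg2rad(92.6)); tgt([0.39,0.265,0.028],np.deg2rad(92.6))
E
```

```text
[0.56873539 0.01490839 0.11720066] [ 0.50969813 -0.32457914 -0.32518079] 0.17534965583333362
shift [ 0.5338 -0.305  -0.0064] turn [ 0.0027 -0.0001  0.0535] q7 1.69 rows~ 7.0
shift [ 0.5338 -0.3055  0.1776] turn [ 0.0027 -0.0001  0.0535] q7 1.69 rows~ 7.0
```

```bash
python3 - <<'E'
from h import *
p,d,c=snap("wrist","w2"); p,d,c=snap("side"); cv2.imwrite("pics/s2.png",cv2.resize(p[100:300,200:500,::-1],None,fx=2.5,fy=2.5))
print(arm.observe()["width"])
E
```

```text
0.09131920013468613
```

View pics/w2.png

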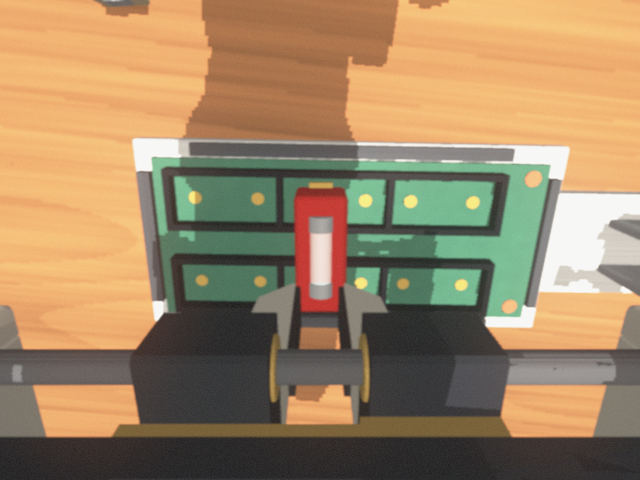

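View pics/s2.png

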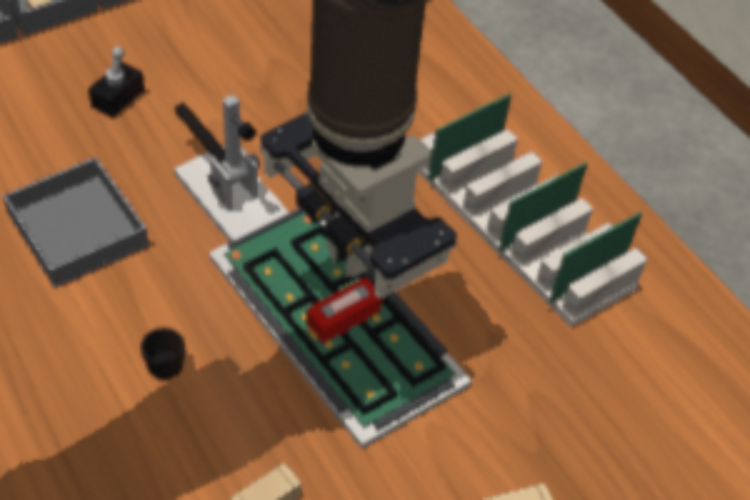

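```bash
python3 - <<'E'
from h import *
for n in("top","side","wrist"):
    p,d,c=snap(n)
    P=cloud(d,c);hsv=cv2.cvtColor(p,cv2.COLOR_RGB2HSV)
    m=((hsv[...,0]<6)|(hsv[...,0]>174))&(hsv[...,1]>150)&(P[...,2]>.048)&(P[...,2]<.075)
    q=P[m];print(n,len(q),cv2.minAreaRect((q[:,:2]*1000).astype(np.float32)) if len(q) else 0,np.median(q[:,2]))
tgt([0.567,0.016,0.040],np.deg2rad(95.9))
E
```

```text
top 0 0 nan
side 190 ((565.625, 14.550422668457031), (70.63016510009766, 30.970043182373047), 7.275179386138916) 0.05328535393187951
wrist 3035 ((567.1928100585938, 15.578409194946289), (71.1364517211914, 29.834291458129883), 5.444738388061523) 0.05465205255083476
shift [0.0019 0.0003 0.148 ] turn [-0.001  -0.0001 -0.0011] q7 1.69 rows~ 2.0
  return _methods._mean(a, axis=axis, dtype=dtype,
  ret = ret.dtype.type(ret / rcount)
```

Fuse holder unmoved: I lifted before the fingers had shut (they take ~1.1 s). Open, redescend, and wait for closure.

play_rows(
  rows=[
    [[0,0,0],[0,0,0],0.3],
    [[0,0,0],[0,0,0],0.3],
    [[0,0,0],[0,0,0],0.3],
    [[0,0,0],[0,0,0],0.3],
    [[0,0,0],[0,0,0],0.3],
    [[0,0,0],[0,0,0],0.3],
    [[0,0,0.08],[0,0,0],0.3],
    [[0,0,0.14],[0,0,0],0.3],
    [[0,0,0.148],[0,0,0],0.3],
    [[0,0,0.148],[0,0,0],0.3],
  ],
  newtons=25,
)

```text
clock: 5.15
position: [0.5672, 0.0148, 0.0405]
ee_rot: [-2.105, -2.331, 0.002]
force: [0.6, 0.7, 0.1]
width: 0.648
```

play_rows(
  rows=[
    [[0,0,0],[0,0,0],-1],
    [[0,0,0],[0,0,0],-1],
    [[0,0,0],[0,0,0],-1],
    [[0,0,0],[0,0,0],-1],
    [[0,0,0],[0,0,0],-1],
    [[0,0,0],[0,0,0],-1],
    [[0,0,0],[0,0,0],-1],
    [[0,0,0],[0,0,0],-1],
  ],
  newtons=25,
)

```text
clock: 5.95
position: [0.568, 0.0151, 0.0414]
ee_rot: [2.105, 2.331, 0.001]
force: [-1.6, -0.5, 5.9]
width: 0.327
```

Gripped (30 mm). Lift and travel to tray.

play_rows(
  rows=[
    [[0,0,-0.06],[0,0,0],-1],
    [[0,0,-0.12],[0,0,0],-1],
    [[0,0,-0.15],[0,0,0],-1],
    [[0,0,-0.15],[0,0,0],-1],
    [[0,0,-0.15],[0,0,0],-1],
  ],
)

```text
clock: 6.45
position: [0.5674, 0.0151, 0.1154]
ee_rot: [-2.105, -2.331, -0.0]
force: [-0.8, 0.1, -0.3]
width: 0.322
```

```bash
python3 - <<'E'
from h import *
print(arm.observe()["width"])
tgt([0.39,0.265,0.028],np.deg2rad(92.6))
p,d,c=snap("wrist","w3")
E
```

```text
0.32186117665817987
shift [ 0.5332 -0.3021  0.1749] turn [-0.     -0.0002  0.0539] q7 1.7 rows~ 7.0
```

View pics/w3.png

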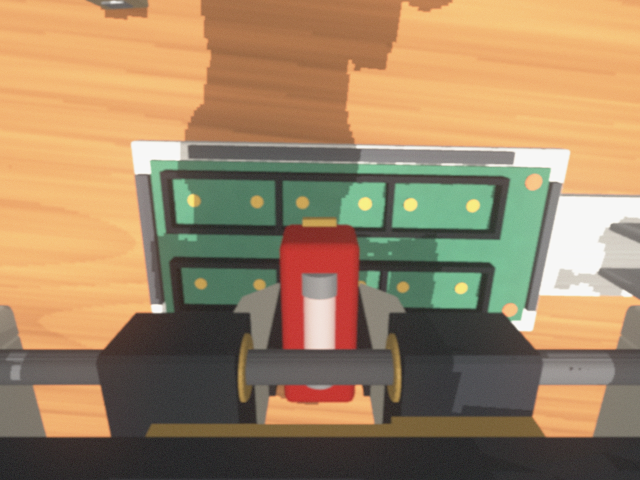

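play_rows(
  rows=[
    [[0,-0.1,0],[0,0,0.05],-1],
    [[0,-0.2,0],[0,0,0.05],-1],
    [[0.08,-0.28,0],[0,0,0.05],-1],
    [[0.18,-0.302,0],[0,0,0.05],-1],
    [[0.28,-0.302,0],[0,0,0.05],-1],
    [[0.37,-0.302,0],[0,0,0.05],-1],
    [[0.46,-0.302,0],[0,0,0.05],-1],
    [[0.533,-0.302,0.03],[0,0,0.05],-1],
    [[0.533,-0.302,0.06],[0,0,0.05],-1],
    [[0.533,-0.302,0.06],[0,0,0.05],-1],
  ],
)

```text
clock: 7.5
position: [0.3883, 0.2646, 0.0832]
ee_rot: [-2.163, -2.278, 0.008]
force: [-0.6, -0.4, -0.1]
width: 0.325
```

```bash
python3 - <<'E'
from h import *
print(pose()[0],arm.observe()["width"])
tgt([0.39,0.265,0.028],np.deg2rad(92.6))
p,d,c=snap("wrist","w4")
E
```

```text
[0.38831089 0.26457477 0.08323595] 0.3250213218758144
shift [0.001  0.0039 0.1105] turn [-0.0038  0.0031  0.0062] q7 1.02 rows~ 2.0
```

View pics/w4.png

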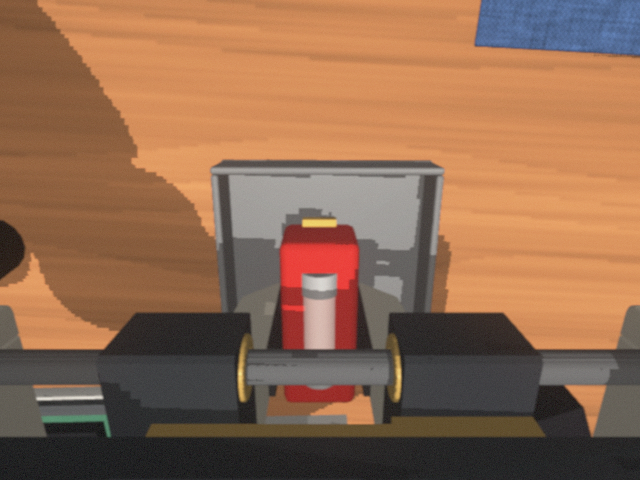

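play_rows(
  rows=[
    [[0,0.003,0.06],[0,0,0],-1],
    [[0,0.003,0.1],[0,0,0],-1],
    [[0,0.003,0.115],[0,0,0],-1],
    [[0,0.003,0.115],[0,0,0],-1],
    [[0,0.003,0.115],[0,0,0],-0.05],
    [[0,0.003,0.115],[0,0,0],-0.05],
    [[0,0.003,0.115],[0,0,0],-0.05],
    [[0,0.003,0.06],[0,0,0],-0.05],
    [[0,0.003,-0.04],[0,0,0],-0.05],
    [[0,0.003,-0.14],[0,0,0],-0.05],
  ],
)

```text
clock: 8.55
position: [0.3913, 0.2644, 0.1574]
ee_rot: [2.166, 2.275, -0.002]
force: [1.3, 0.7, -0.6]
width: 0.477
```

```bash
python3 - <<'E'
from h import *
print(pose()[0],arm.observe()["width"])
p,d,c=snap("wrist","w5")
p,d,c=snap("side");cv2.imwrite("pics/s5.png",cv2.resize(p[60:300,150:470,::-1],None,fx=2.3,fy=2.3))
E
```

```text
[0.39129836 0.26436343 0.15739242] 0.4774155988114563
```

View pics/w5.png

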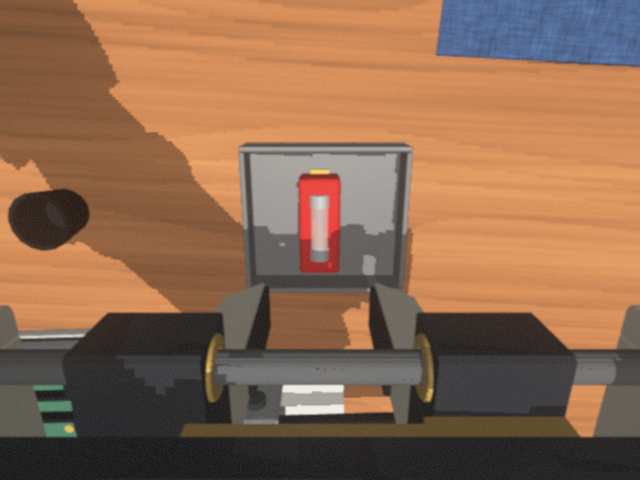

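View pics/s5.png

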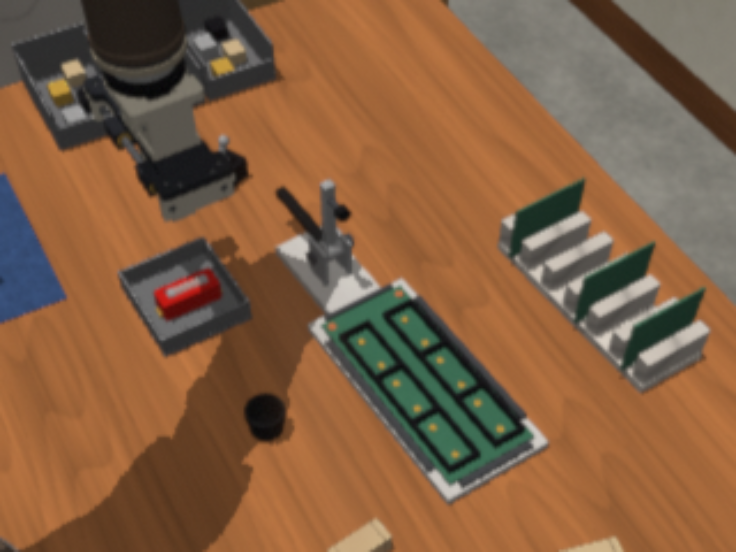

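```bash
python3 - <<'E'
from h import *
p,R0,s=pose()
tgt([0.5505,0.258,0.19],np.deg2rad(4.8))
E
```

```text
shift [-0.0331  0.3106 -0.0536] turn [ 1.2000e-03 -1.1400e-02  1.4669e+00] q7 0.99 rows~ 11.0
```

play_rows(
  rows=[
    [[0,0,-0.08],[0,0,0.14],-1],
    [[0,0.08,-0.08],[0,0,0.28],-1],
    [[-0.01,0.16,-0.08],[0,0,0.42],-1],
    [[-0.02,0.24,-0.08],[0,0,0.56],-1],
    [[-0.033,0.311,-0.08],[0,0,0.7],-1],
    [[-0.033,0.311,-0.08],[0,0,0.84],-1],
    [[-0.033,0.311,-0.08],[0,0,0.98],-1],
    [[-0.033,0.311,-0.08],[0,0,0.98],-1],
    [[-0.033,0.311,-0.08],[0,0,0.98],-1],
  ],
)

```text
clock: 9.55
position: [0.5476, 0.2562, 0.1958]
ee_rot: [3.002, 0.926, -0.0]
force: [-0.2, -0.5, -0.0]
width: 0.005
```

```bash
python3 - <<'E'
from h import *
print(pose()[0])
tgt([0.5505,0.258,0.19],np.deg2rad(4.8))
E
```

```text
[0.54760977 0.25622287 0.19578741]
shift [0.0068 0.0003 0.0116] turn [0.000e+00 1.000e-04 4.917e-01] q7 0.29 rows~ 4.0
```

play_rows(
  rows=[
    [[0.007,0,0.01],[0,0,0.14],-1],
    [[0.007,0,0.01],[0,0,0.28],-1],
    [[0.007,0,0.01],[0,0,0.42],-1],
    [[0.007,0,0.01],[0,0,0.49],-1],
    [[0.007,0,0.01],[0,0,0.49],-1],
    [[0.007,0,0.01],[0,0,0.49],-1],
  ],
)

```text
clock: 10.15
position: [0.5506, 0.2582, 0.1909]
ee_rot: [-3.138, -0.134, 0.0]
force: [-0.0, -0.2, -0.1]
width: 0.006
```

```bash
python3 - <<'E'
from h import *
print(pose()[0])
tgt([0.5505,0.258,0.123],np.deg2rad(4.8))
p,d,c=snap("wrist","w6")
E
```

```text
[0.55061842 0.25818087 0.19087239]
shift [-0.0003  0.0004  0.1357] turn [-0.0003  0.      0.0018] q7 -0.15 rows~ 2.0
```

View pics/w6.png

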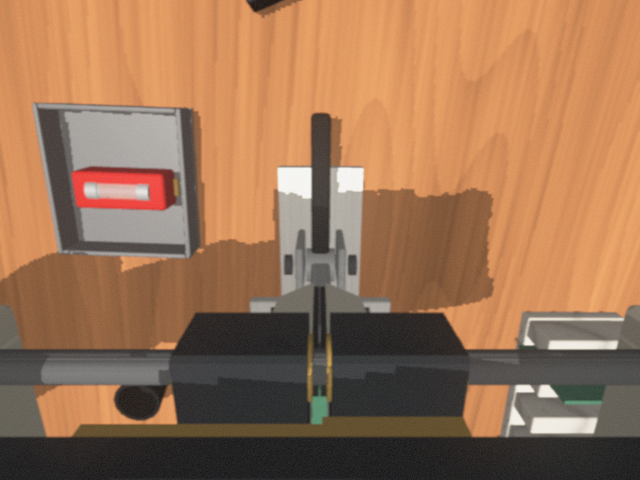

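play_rows(
  rows=[
    [[0,0,0.1],[0,0,0],-1],
    [[0,0,0.135],[0,0,0],-1],
    [[0,0.02,0.135],[0,0,0],-1],
    [[0,0.04,0.135],[0,0,0],-1],
    [[0,0.06,0.135],[0,0,0],-1],
    [[0,0.08,0.135],[0,0,0],-1],
    [[0,0.1,0.135],[0,0,0],-1],
    [[0,0.12,0.135],[0,0,0],-1],
    [[0,0.14,0.135],[0,0,0],-1],
    [[0,0.16,0.135],[0,0,0],-1],
  ],
)

```text
clock: 11.2
position: [0.5574, 0.1771, 0.1234]
ee_rot: [3.139, 0.126, 0.0]
force: [-0.5, -0.8, -0.3]
width: -0.004
```

play_rows(
  rows=[
    [[0,0.02,0],[0,0,0],-1],
    [[0,0.03,0],[0,0,0],-1],
    [[0,0.03,0],[0,0,0],-1],
    [[0,0.03,0],[0,0,0],-1],
  ],
)

```text
clock: 11.6
position: [0.5585, 0.1636, 0.1232]
ee_rot: [-3.139, -0.127, 0.0]
force: [-0.2, 0.2, 1.1]
width: 0.009
```

```bash
python3 - <<'E'
from h import *
p,d,c=snap("side");cv2.imwrite("pics/s7.png",cv2.resize(p[60:300,150:470,::-1],None,fx=2.3,fy=2.3))
E
```

```text
(no output)
```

View pics/s7.png

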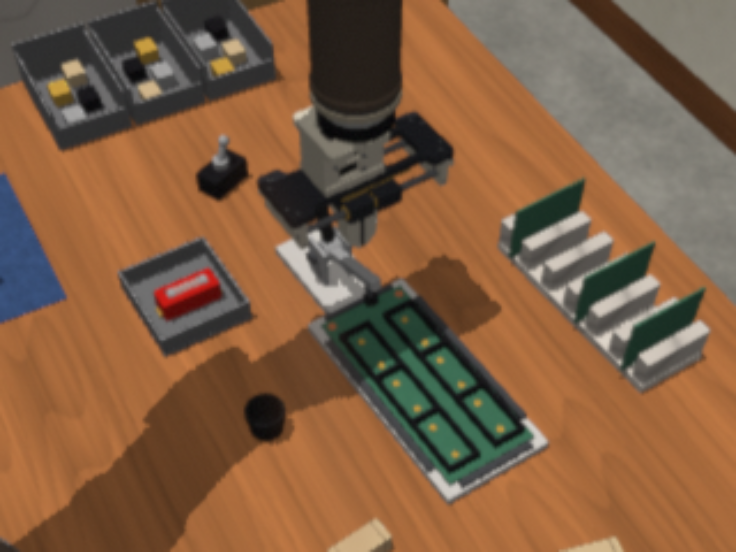

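play_rows(
  rows=[
    [[0,0,-0.1],[0,0,0],-1],
    [[0,0,-0.2],[0,0,0],-0.1],
    [[0,0.05,-0.27],[0,0,0],-0.1],
    [[0,0.15,-0.27],[0,0,0],-0.1],
    [[0,0.25,-0.27],[0,0,0],-0.1],
    [[0,0.32,-0.27],[0,0,0],-0.1],
    [[0,0.32,-0.27],[0,0,0],-0.1],
    [[0,0.32,-0.27],[0,0,0],-0.1],
  ],
)

```text
clock: 12.45
position: [0.5714, 0.0037, 0.2582]
ee_rot: [-3.139, -0.125, -0.0]
force: [0.2, 0.4, -0.2]
width: 0.447
```

```bash
python3 - <<'E'
from h import *
print(pose()[0])
p,d,c=snap("wrist","w8"); P=cloud(d,c)
r=fitnest(p,c,(0.5700,0.0235),np.deg2rad(4.8));print(r,np.rad2deg(r[1]))
rect(p,c,r[0],r[1],0.026,"r8")
p,d,c=snap("side");cv2.imwrite("pics/s8.png",cv2.resize(p[60:300,150:470,::-1],None,fx=2.3,fy=2.3))
E
```

```text
[0.57144993 0.00372109 0.25824473]
(array([0.57158714, 0.0241528 ]), np.float64(0.07969844845377735), np.float64(28.53065867169567), np.float64(-67.55709838867188)) 4.566384730142384
```

View pics/w8.png

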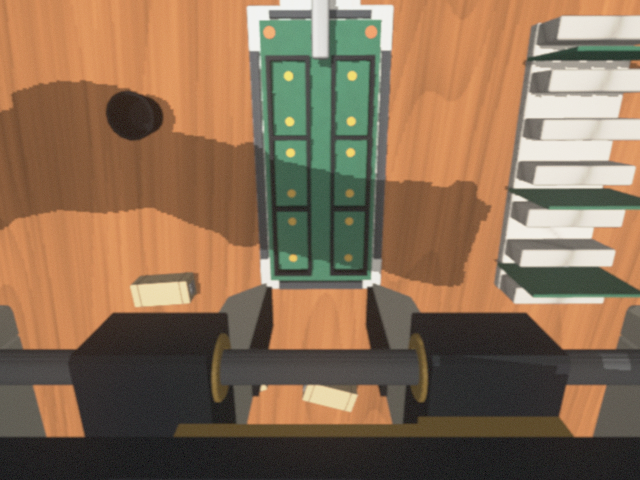

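View pics/r8.png

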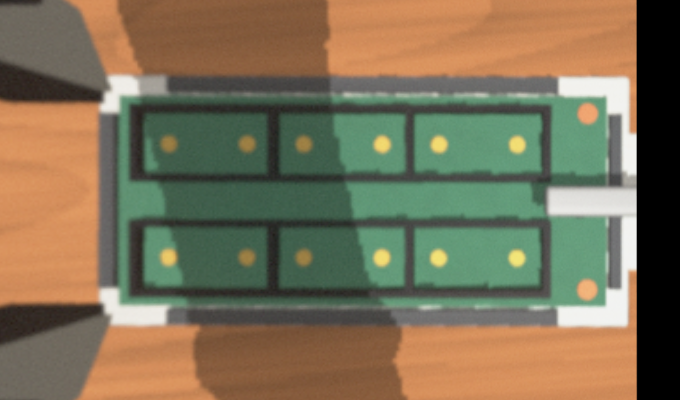

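View pics/s8.png

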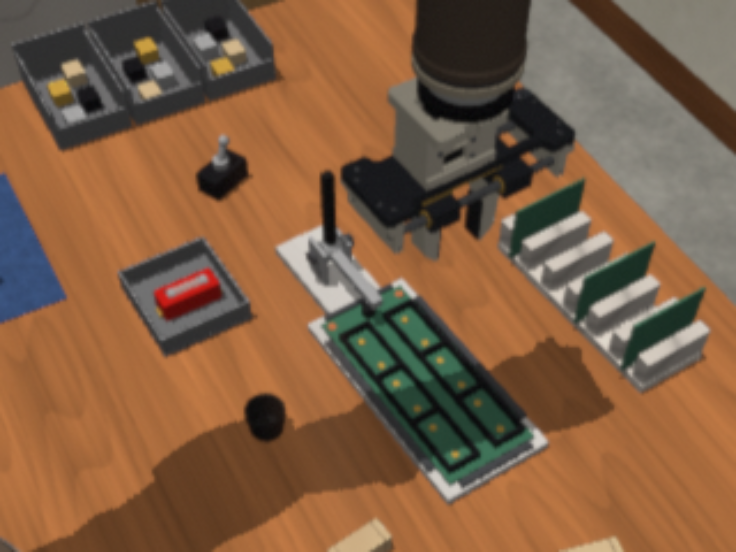

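```bash
cat >> h.py <<'E'
NO=np.array([0.571,0.0240]);NY=np.deg2rad(4.7)
def pk(lx,ly): return NO+np.array([np.cos(NY)*lx-np.sin(NY)*ly,np.sin(NY)*lx+np.cos(NY)*ly])/1000
def blocks(n,name=None,xy=None):
    p,d,c=snap(n,name);P=cloud(d,c);hsv=cv2.cvtColor(p,cv2.COLOR_RGB2HSV)
    m=((hsv[...,1]<140)&(hsv[...,2]>110)&(P[...,2]>.019)&(P[...,2]<.034)&(P[...,1]<0.01)&(P[...,1]>-.45)&(P[...,0]>.3)&(P[...,0]<.75)).astype(np.uint8)
    N,L,S,C=cv2.connectedComponentsWithStats(m);out=[]
    for i in range(1,N):
        q=P[L==i]
        if S[i,4]<100: continue
        r=cv2.minAreaRect((q[:,:2]*1000).astype(np.float32));a=r[2] if r[1][0]>r[1][1] else r[2]+90
        out.append((np.array(r[0])/1000,(a+90)%180-90,np.median(q[:,2])))
        print(n,S[i,4],"ctr",np.round(r[0],1),"size",np.round(r[1],1),"len ang",round((a+90)%180-90,1),"z",np.median(q[:,2]).round(4))
    return out
E
python3 - <<'E'
from h import *
tgt([0.412,-0.115,0.14],np.deg2rad(-80.6))
blocks("top");blocks("side")
E
```

```text
shift [-0.3376  0.2144  0.2359] turn [-3.0000e-04  9.0000e-04  1.4226e+00] q7 0.24 rows~ 10.0
top 397 ctr [ 602.  -231.2] size [26.5 62.2] len ang -13.1 z 0.0252
top 414 ctr [ 497.4 -226.3] size [60.3 27.8] len ang 25.1 z 0.0254
top 437 ctr [ 419.8 -344.3] size [27.4 60.9] len ang -22.0 z 0.0252
top 417 ctr [ 411.6 -114.2] size [60.9 26.4] len ang 9.1 z 0.0252
top 440 ctr [ 386.6 -239.2] size [27.1 60.2] len ang -0.7 z 0.0251
side 309 ctr [ 411.1 -115.6] size [60.3 28.1] len ang 10.3 z 0.0255
side 293 ctr [ 602.  -233.4] size [27.2 61. ] len ang -13.0 z 0.0256
side 324 ctr [ 496.8 -228.8] size [60.7 26.3] len ang 25.5 z 0.0256
side 370 ctr [ 386.6 -241.6] size [60.9 27.8] len ang 0.5 z 0.0255
side 415 ctr [ 419.4 -345.5] size [28.1 60.7] len ang -22.0 z 0.0258
```

play_rows(
  rows=[
    [[-0.08,0.05,0],[0,0,0.14],0.15],
    [[-0.16,0.1,0.05],[0,0,0.28],0.15],
    [[-0.24,0.15,0.1],[0,0,0.42],0.15],
    [[-0.3,0.19,0.15],[0,0,0.56],0.15],
    [[-0.338,0.214,0.2],[0,0,0.7],0.15],
    [[-0.338,0.214,0.236],[0,0,0.84],0.15],
    [[-0.338,0.214,0.236],[0,0,0.98],0.15],
    [[-0.338,0.214,0.236],[0,0,0.98],0.15],
  ],
)

```text
clock: 13.45
position: [0.4116, -0.1157, 0.1398]
ee_rot: [2.796, -1.431, -0.001]
force: [0.4, 0.3, 1.1]
width: 0.578
```

play_rows(
  rows=[
    [[0,0,0],[0,0,0.14],0.15],
    [[0,0,0],[0,0,0.28],0.15],
    [[0,0,0],[0,0,0.42],0.15],
    [[0,0,0],[0,0,0.443],0.15],
    [[0,0,0],[0,0,0.443],0.15],
    [[0,0,0],[0,0,0.443],0.15],
  ],
)

```text
clock: 14.05
position: [0.4119, -0.1161, 0.1404]
ee_rot: [-2.399, 2.028, -0.0]
force: [0.7, -0.6, -0.2]
width: 0.579
```

```bash
cat >> h.py <<'E'
def pick(xy,name=None,z=0.022,off=(0,0)):
    b=blocks("wrist",name)
    if b:
        q=min(b,key=lambda t:np.linalg.norm(t[0]-xy)); print("->",q)
        tgt([q[0][0]+off[0],q[0][1]+off[1],z],np.deg2rad(q[1]-90))
E
python3 - <<'E'
from h import *
print(pose()[0])
pick((0.412,-0.115),"w9")
E
```

```text
[ 0.41185495 -0.11613705  0.14035057]
wrist 440 ctr [ 573.1 -229.7] size [ 6.7 22.8] len ang -84.4 z 0.0257
wrist 100 ctr [515.  -20.8] size [ 8.  11.1] len ang -89.6 z 0.0194
wrist 108 ctr [519.9 -54.6] size [20.2  7.4] len ang 75.4 z 0.0195
wrist 4108 ctr [ 498.  -228.3] size [61.2 27.2] len ang 25.2 z 0.0268
wrist 3155 ctr [ 413.1 -116. ] size [61.3 26. ] len ang 9.4 z 0.0267
wrist 2000 ctr [ 415.4 -344. ] size [29.4 51.2] len ang -24.2 z 0.0266
wrist 2555 ctr [ 393.3 -241.4] size [52.1 27.3] len ang 1.3 z 0.0267
-> (array([ 0.41308218, -0.11597046]), 9.439187049865723, np.float64(0.026737548755027003))
shift [-1.000e-04 -2.600e-03  2.367e-01] turn [-0.0003  0.0002  0.0009] q7 -0.72 rows~ 3.0
```

View pics/w9.png

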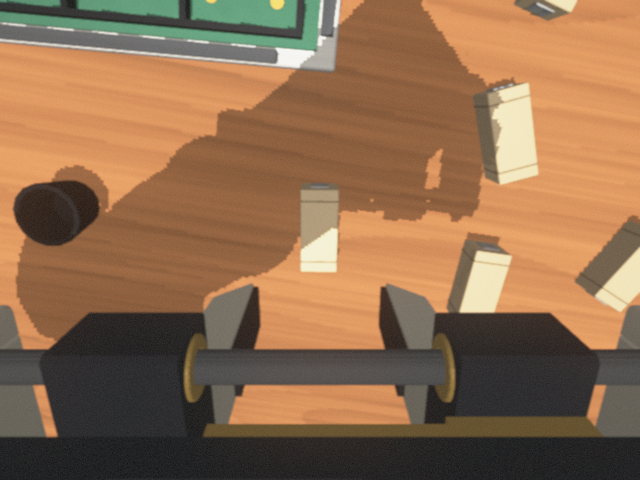

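play_rows(
  rows=[
    [[0,-0.003,0.1],[0,0,0],0.15],
    [[0,-0.003,0.19],[0,0,0],0.15],
    [[0,-0.003,0.237],[0,0,0],0.15],
    [[0,-0.003,0.237],[0,0,0],0.15],
    [[0,-0.003,0.237],[0,0,0],-1],
    [[0,-0.003,0.237],[0,0,0],-1],
    [[0,-0.003,0.237],[0,0,0],-1],
    [[0,-0.003,0.237],[0,0,0],-1],
    [[0,-0.003,0.237],[0,0,0],-1],
    [[0,-0.003,0.237],[0,0,0],-1],
  ],
  newtons=35,
)

```text
clock: 15.1
position: [0.4139, -0.116, 0.0226]
ee_rot: [-2.392, 2.033, -0.002]
force: [-1.6, 0.9, 11.2]
width: 0.279
```

play_rows(
  rows=[
    [[0,0,-0.06],[0,0,0],-1],
    [[0,0,-0.14],[0,0,0],-1],
    [[0,0,-0.2],[0,0,-0.14],-1],
    [[0,0,-0.2],[0,0,-0.28],-1],
    [[0,0,-0.2],[0,0,-0.42],-1],
    [[0,0,-0.2],[0,0,-0.56],-1],
    [[0,0,-0.2],[0,0,-0.7],-1],
    [[0,0,-0.2],[0,0,-0.84],-1],
    [[0,0,-0.2],[0,0,-0.98],-1],
    [[0,0,-0.2],[0,0,-0.98],-1],
  ],
)

```text
clock: 16.1
position: [0.413, -0.1161, 0.1221]
ee_rot: [-3.084, 0.594, -0.001]
force: [0.1, 0.1, -1.1]
width: 0.277
```

```bash
python3 - <<'E'
from h import *
print(pose()[0],arm.observe()["width"])
for a in(-28.6,28.6):
  for b in(-69,0,69): print(a,b,pk(a,b).round(4))
tgt([*pk(-28.6,0),0.125],NY)
E
```

```text
[ 0.41299996 -0.11614023  0.12209786] 0.2770861648169083
-28.6 -69 [ 0.5481 -0.0471]
-28.6 0 [0.5425 0.0217]
-28.6 69 [0.5368 0.0904]
28.6 -69 [ 0.6052 -0.0424]
28.6 0 [0.5995 0.0263]
28.6 69 [0.5939 0.0951]
shift [ 0.1381 -0.3521 -0.0055] turn [-0.0006 -0.0006 -0.4418] q7 0.13 rows~ 4.0
```

play_rows(
  rows=[
    [[0.035,-0.09,0],[0,0,-0.14],-1],
    [[0.07,-0.18,0],[0,0,-0.28],-1],
    [[0.105,-0.27,0],[0,0,-0.42],-1],
    [[0.138,-0.352,0],[0,0,-0.442],-1],
    [[0.138,-0.352,0.05],[0,0,-0.442],-1],
    [[0.138,-0.352,0.08],[0,0,-0.442],-1],
    [[0.138,-0.352,0.09],[0,0,-0.442],-1],
    [[0.138,-0.352,0.09],[0,0,-0.442],-1],
    [[0.138,-0.352,0.09],[0,0,-0.442],-1],
  ],
)

```text
clock: 17.0
position: [0.5432, 0.021, 0.0774]
ee_rot: [3.139, 0.122, 0.001]
force: [0.0, 0.3, -1.0]
width: 0.279
```

```bash
python3 - <<'E'
from h import *
print(pose()[0],arm.observe()["width"])
tgt([*pk(-28.6,0),0.040],NY)
p,d,c=snap("wrist","w10")
E
```

```text
[0.54315614 0.02096101 0.07742205] 0.27918004175167455
shift [-0.0013 -0.0015  0.0748] turn [ 0.0001 -0.0007 -0.004 ] q7 0.3 rows~ 1.0
```

View pics/w10.png

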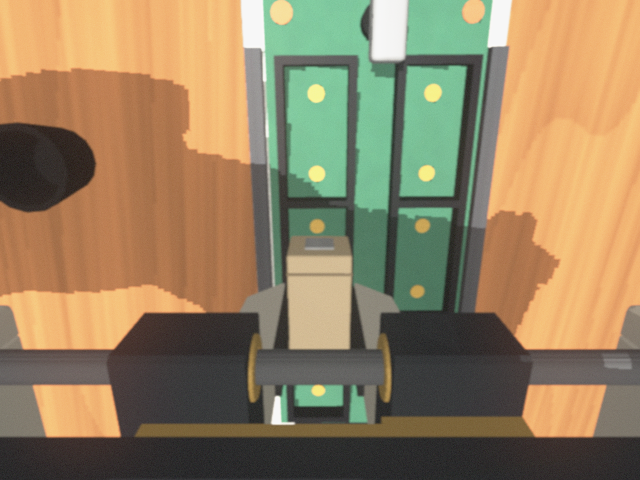

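play_rows(
  rows=[
    [[-0.001,-0.0015,0.03],[0,0,0],-1],
    [[-0.001,-0.0015,0.06],[0,0,0],-1],
    [[-0.001,-0.0015,0.074],[0,0,0],-1],
    [[-0.001,-0.0015,0.074],[0,0,0],-1],
  ],
)

```text
clock: 17.45
position: [0.542, 0.0218, 0.0396]
ee_rot: [-3.139, -0.124, 0.001]
force: [-0.6, -0.9, -1.0]
width: 0.279
```

```bash
python3 - <<'E'
from h import *
s=arm.observe();print(s["position"],s["width"],s["force"])
E
```

```text
[0.54204984 0.0218161  0.03959245] 0.2788110743873282 [-0.56050498 -0.85610978 -0.95777142]
```

play_rows(
  rows=[
    [[0,0,0],[0,0,0],-0.15],
    [[0,0,0],[0,0,0],-0.15],
    [[0,0,0],[0,0,0],-0.15],
    [[0,0,-0.06],[0,0,0],-0.15],
    [[0,0,-0.14],[0,0,0],-0.15],
    [[0,0,-0.2],[0,0,0],-0.15],
    [[0,0,-0.24],[0,0,0],-0.1],
    [[0,0,-0.24],[0,0,0],0],
    [[0,0,-0.24],[0,0,0],0.1],
  ],
)

```text
clock: 18.35
position: [0.5424, 0.0222, 0.16]
ee_rot: [-3.139, -0.126, -0.002]
force: [-0.1, -0.2, -1.0]
width: 0.529
```

```bash
cat >> h.py <<'E'
def seated(name=None,which="wrist"):
    p,d,c=snap(which,name);P=cloud(d,c);hsv=cv2.cvtColor(p,cv2.COLOR_RGB2HSV)
    m=((hsv[...,1]<140)&(hsv[...,2]>90)&(P[...,2]>.035)&(P[...,2]<.075)&(abs(P[...,1]-.02)<.13)&(P[...,0]>.5)&(P[...,0]<.65)).astype(np.uint8)
    N,L,S,C=cv2.connectedComponentsWithStats(m)
    for i in range(1,N):
        if S[i,4]<150: continue
        q=P[L==i];r=cv2.minAreaRect((q[:,:2]*1000).astype(np.float32))
        v=np.array(r[0])/1000-NO;l=np.array([np.cos(NY)*v[0]+np.sin(NY)*v[1],-np.sin(NY)*v[0]+np.cos(NY)*v[1]])*1000
        print("seated? local",l.round(1),"size",np.round(r[1],1),"ang",round(r[2],1),"ztop",np.percentile(q[:,2],[5,50,95]).round(4))
E
python3 - <<'E'
from h import *
print(pose()[0],arm.observe()["width"])
seated("w11");seated(which="side")
blocks("top");blocks("side")
tgt([0.497,-0.2278,0.14],np.deg2rad(-65))
E
```

```text
[0.54239205 0.02218721 0.16003272] 0.5290927406421371
seated? local [  0.4 113.4] size [14.1 26.9] ang 4.6 ztop [0.0532 0.0566 0.0579]
seated? local [-28.2  -1.1] size [26.3 61.2] ang 4.5 ztop [0.0415 0.0428 0.0439]
seated? local [-29.6  -1.9] size [27.5 62.9] ang 2.5 ztop [0.039  0.0417 0.0443]
top 394 ctr [ 602.  -231.6] size [26.5 62.5] len ang -12.2 z 0.0255
top 421 ctr [ 497.1 -226.4] size [61.2 26.8] len ang 25.4 z 0.0251
top 437 ctr [ 419.6 -343.8] size [26.7 60.6] len ang -22.6 z 0.025
top 435 ctr [ 387.6 -239.6] size [58.6 27. ] len ang 0.3 z 0.0251
side 296 ctr [ 601.7 -233.6] size [26.9 60.6] len ang -13.1 z 0.0259
side 326 ctr [ 496.5 -229.1] size [61.2 26. ] len ang 24.9 z 0.0258
side 374 ctr [ 386.3 -241.9] size [62.7 27. ] len ang 2.3 z 0.0255
side 413 ctr [ 419.5 -346.5] size [26.2 60.4] len ang -22.7 z 0.0255
shift [-0.1287  0.4908  0.0379] turn [0.0012 0.0013 1.1594] q7 0.23 rows~ 9.0
```

View pics/w11.png

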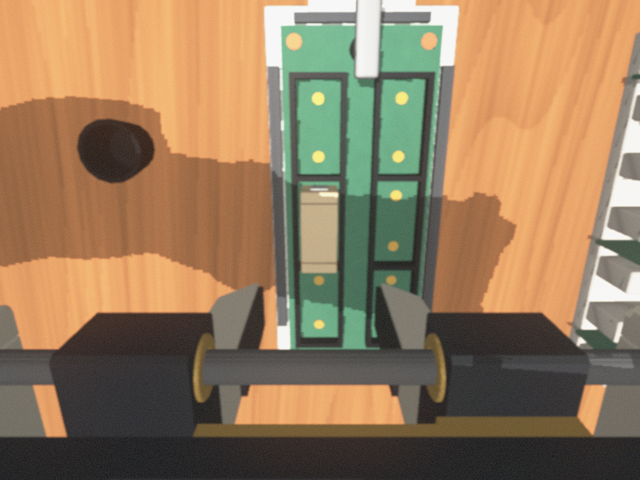

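play_rows(
  rows=[
    [[-0.02,0.09,0],[0,0,0.14],0.15],
    [[-0.045,0.18,0],[0,0,0.28],0.15],
    [[-0.07,0.27,0.01],[0,0,0.42],0.15],
    [[-0.095,0.36,0.02],[0,0,0.56],0.15],
    [[-0.129,0.45,0.03],[0,0,0.7],0.15],
    [[-0.129,0.491,0.038],[0,0,0.84],0.15],
    [[-0.129,0.491,0.038],[0,0,0.98],0.15],
    [[-0.129,0.491,0.038],[0,0,0.98],0.15],
  ],
)

```text
clock: 19.35
position: [0.4968, -0.2286, 0.1398]
ee_rot: [2.792, -1.437, -0.002]
force: [0.4, 1.1, 0.3]
width: 0.575
```

play_rows(
  rows=[
    [[0,0,0],[0,0,0.14],0.15],
    [[0,0,0],[0,0,0.18],0.15],
    [[0,0,0],[0,0,0.18],0.15],
    [[0,0,0],[0,0,0.18],0.15],
  ],
)

```text
clock: 19.75
position: [0.4976, -0.2272, 0.1404]
ee_rot: [2.653, -1.682, -0.001]
force: [0.4, 0.1, 0.3]
width: 0.577
```

```bash
python3 - <<'E'
from h import *
print(pose()[0])
pick((0.497,-0.228),"w12")
E
```

```text
[ 0.4975829  -0.22724281  0.14042005]
wrist 115 ctr [566.1 -97.6] size [18.8  6.5] len ang 4.9 z 0.0194
wrist 4360 ctr [ 602.5 -233.5] size [26.4 61.3] len ang -12.2 z 0.0268
wrist 3147 ctr [ 498.4 -228.4] size [61.3 26. ] len ang 25.2 z 0.0268
wrist 884 ctr [ 405.7 -241.2] size [27.  26.4] len ang 1.9 z 0.0265
wrist 205 ctr [ 359.9 -244.3] size [11.2 26.1] len ang -64.9 z 0.0267
wrist 377 ctr [ 399.1 -337.7] size [26.6 14.3] len ang 64.3 z 0.0268
-> (array([ 0.49842438, -0.22842873]), 25.227983474731445, np.float64(0.026761224707425563))
shift [ 0.0027 -0.0007  0.2371] turn [ 0.0002  0.0004 -0.0004] q7 -0.27 rows~ 3.0
```

play_rows(
  rows=[
    [[0.003,-0.001,0.1],[0,0,0],0.15],
    [[0.003,-0.001,0.19],[0,0,0],0.15],
    [[0.003,-0.001,0.237],[0,0,0],0.15],
    [[0.003,-0.001,0.237],[0,0,0],0.15],
    [[0.003,-0.001,0.237],[0,0,0],-1],
    [[0.003,-0.001,0.237],[0,0,0],-1],
    [[0.003,-0.001,0.237],[0,0,0],-1],
    [[0.003,-0.001,0.237],[0,0,0],-1],
    [[0.003,-0.001,0.237],[0,0,0],-1],
    [[0.003,-0.001,0.237],[0,0,0],-1],
  ],
  newtons=35,
)

```text
clock: 20.8
position: [0.4994, -0.2291, 0.0233]
ee_rot: [-2.649, 1.688, -0.002]
force: [-2.3, 0.9, 8.4]
width: 0.279
```

play_rows(
  rows=[
    [[0,0,-0.06],[0,0,0],-1],
    [[0,0,-0.14],[0,0,0],-1],
    [[0,0,-0.2],[0,0,-0.14],-1],
    [[0,0,-0.2],[0,0,-0.28],-1],
    [[0,0,-0.2],[0,0,-0.42],-1],
    [[0,0,-0.2],[0,0,-0.56],-1],
    [[0,0,-0.2],[0,0,-0.7],-1],
    [[0,0,-0.2],[0,0,-0.84],-1],
    [[0,0,-0.2],[0,0,-0.98],-1],
    [[0,0,-0.2],[0,0,-0.98],-1],
  ],
)

```text
clock: 21.8
position: [0.4986, -0.2292, 0.1227]
ee_rot: [-3.137, 0.167, -0.001]
force: [0.2, 0.7, -0.9]
width: 0.275
```

```bash
python3 - <<'E'
from h import *
print(pose()[0],arm.observe()["width"])
tgt([*pk(28.6,0),0.08],NY)
E
```

```text
[ 0.4985805  -0.22923618  0.12272851] 0.27519056416035126
shift [ 0.1462 -0.5297  0.0857] turn [-0.0002 -0.0008 -0.1802] q7 0.58 rows~ 6.0
```

play_rows(
  rows=[
    [[0.03,-0.09,0],[0,0,-0.1],-1],
    [[0.05,-0.18,0],[0,0,-0.18],-1],
    [[0.08,-0.27,0],[0,0,-0.18],-1],
    [[0.1,-0.36,0],[0,0,-0.18],-1],
    [[0.125,-0.45,0],[0,0,-0.18],-1],
    [[0.146,-0.53,0.02],[0,0,-0.18],-1],
    [[0.146,-0.53,0.07],[0,0,-0.18],-1],
    [[0.146,-0.53,0.086],[0,0,-0.18],-1],
    [[0.146,-0.53,0.086],[0,0,-0.18],-1],
    [[0.146,-0.53,0.086],[0,0,-0.18],-1],
  ],
)

```text
clock: 22.8
position: [0.6, 0.0247, 0.0799]
ee_rot: [3.139, 0.119, 0.0]
force: [0.4, -0.6, -0.3]
width: 0.278
```

```bash
python3 - <<'E'
from h import *
print(pose()[0],arm.observe()["width"])
tgt([*pk(28.6,0),0.040],NY)
p,d,c=snap("wrist","w13")
E
```

```text
[0.59997965 0.02473971 0.07994818] 0.27784454712834056
shift [-0.0007 -0.0033  0.0799] turn [ 0.0007 -0.0002 -0.0058] q7 0.29 rows~ 1.0
```

View pics/w13.png

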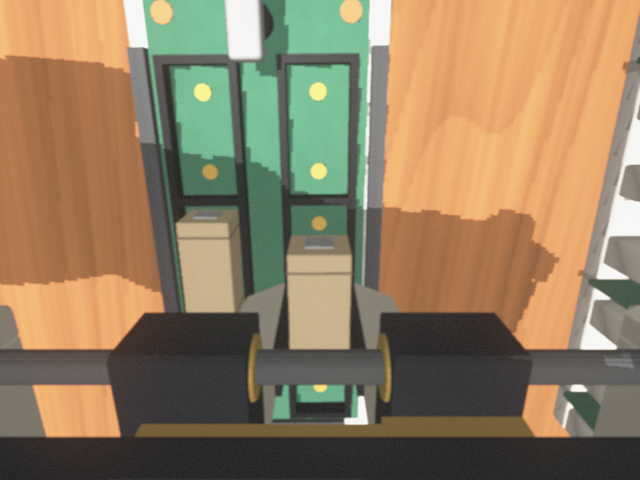

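play_rows(
  rows=[
    [[0,-0.003,0.03],[0,0,-0.005],-1],
    [[0,-0.003,0.06],[0,0,-0.005],-1],
    [[0,-0.003,0.078],[0,0,-0.005],-1],
    [[0,-0.003,0.078],[0,0,-0.005],-1],
    [[0,-0.003,0.078],[0,0,-0.005],-1],
  ],
)

```text
clock: 23.35
position: [0.5994, 0.0278, 0.0394]
ee_rot: [3.139, 0.133, -0.002]
force: [0.7, 0.5, 0.7]
width: 0.278
```

play_rows(
  rows=[
    [[0,0,0],[0,0,0],-0.15],
    [[0,0,0],[0,0,0],-0.15],
    [[0,0,0],[0,0,0],-0.15],
    [[0,0,-0.06],[0,0,0],-0.15],
    [[0,0,-0.14],[0,0,0],-0.15],
    [[0,0,-0.2],[0,0,0],-0.15],
    [[0,0,-0.24],[0,0,0],-0.1],
    [[0,0,-0.24],[0,0,0],0],
    [[0,0,-0.24],[0,0,0],0.1],
  ],
)

```text
clock: 24.25
position: [0.5999, 0.0282, 0.1603]
ee_rot: [-3.138, -0.134, -0.001]
force: [-0.6, 0.1, -0.4]
width: 0.53
```

```bash
python3 - <<'E'
from h import *
print(pose()[0],arm.observe()["width"])
seated("w14");seated(which="side")
blocks("top");blocks("side")
tgt([0.602,-0.2325,0.14],np.deg2rad(-102.5))
E
```

```text
[0.59987436 0.02815431 0.16031223] 0.5302736128059328
seated? local [  0.5 113.5] size [14.2 26.8] ang 4.8 ztop [0.0546 0.0566 0.0579]
seated? local [29.3  0.4] size [26.  60.8] ang 5.1 ztop [0.0415 0.0429 0.044 ]
seated? local [-28.  -1.] size [26.5 61. ] ang 3.9 ztop [0.0404 0.0428 0.0439]
seated? local [27.7 -1. ] size [27.1 62.4] ang 2.3 ztop [0.0389 0.0416 0.0447]
seated? local [-29.2  -3.1] size [26.2 61.4] ang 3.2 ztop [0.039  0.0414 0.0445]
top 396 ctr [ 602.6 -231.3] size [26.7 61.4] len ang -13.3 z 0.0252
top 441 ctr [ 420.  -344.4] size [27.2 60.6] len ang -22.6 z 0.025
top 432 ctr [ 386.8 -239.7] size [60.3 27. ] len ang 0.9 z 0.0251
side 295 ctr [ 602.  -233.6] size [26.6 60.3] len ang -12.5 z 0.0259
side 373 ctr [ 386.5 -241.7] size [61.6 27.4] len ang 2.3 z 0.0252
side 416 ctr [ 419.2 -346.4] size [27.2 60.3] len ang -21.6 z 0.0256
shift [-0.0385  0.5196  0.0383] turn [-1.1000e-03  1.7000e-03 -1.2105e+00] q7 0.24 rows~ 9.0
```

play_rows(
  rows=[
    [[-0.01,0.09,0],[0,0,-0.14],0.15],
    [[-0.015,0.18,0],[0,0,-0.28],0.15],
    [[-0.02,0.27,0.01],[0,0,-0.42],0.15],
    [[-0.03,0.36,0.02],[0,0,-0.56],0.15],
    [[-0.038,0.45,0.03],[0,0,-0.7],0.15],
    [[-0.038,0.52,0.038],[0,0,-0.84],0.15],
    [[-0.038,0.52,0.038],[0,0,-0.98],0.15],
    [[-0.038,0.52,0.038],[0,0,-0.98],0.15],
  ],
)

```text
clock: 25.25
position: [0.602, -0.2344, 0.1401]
ee_rot: [-2.669, -1.656, 0.002]
force: [0.2, 0.8, -0.7]
width: 0.576
```

play_rows(
  rows=[
    [[0,0,0],[0,0,-0.14],0.15],
    [[0,0,0],[0,0,-0.23],0.15],
    [[0,0,0],[0,0,-0.23],0.15],
    [[0,0,0],[0,0,-0.23],0.15],
  ],
)

```text
clock: 25.65
position: [0.6031, -0.2316, 0.1409]
ee_rot: [-2.454, -1.96, -0.0]
force: [1.3, -0.5, 0.5]
width: 0.577
```

```bash
python3 - <<'E'
from h import *
print(pose()[0])
pick((0.602,-0.2325),"w15")
E
```

```text
[ 0.6030755  -0.23155644  0.14090481]
wrist 1685 ctr [ 439.  -353.5] size [27.5 22.2] len ang 69.4 z 0.0268
wrist 3166 ctr [ 602.3 -233.1] size [25.9 60.9] len ang -12.2 z 0.0268
-> (array([ 0.60233301, -0.23308865]), -12.150901794433594, np.float64(0.026826494050473354))
shift [-0.003  -0.0008  0.2379] turn [-0.0004 -0.0005 -0.0097] q7 1.75 rows~ 3.0
```

play_rows(
  rows=[
    [[-0.003,-0.001,0.1],[0,0,-0.01],0.15],
    [[-0.003,-0.001,0.19],[0,0,-0.01],0.15],
    [[-0.003,-0.001,0.238],[0,0,-0.01],0.15],
    [[-0.003,-0.001,0.238],[0,0,-0.01],0.15],
    [[-0.003,-0.001,0.238],[0,0,-0.01],-1],
    [[-0.003,-0.001,0.238],[0,0,-0.01],-1],
    [[-0.003,-0.001,0.238],[0,0,-0.01],-1],
    [[-0.003,-0.001,0.238],[0,0,-0.01],-1],
    [[-0.003,-0.001,0.238],[0,0,-0.01],-1],
    [[-0.003,-0.001,0.238],[0,0,-0.01],-1],
  ],
  newtons=35,
)

```text
clock: 26.7
position: [0.6031, -0.2343, 0.0237]
ee_rot: [2.439, 1.977, 0.002]
force: [-2.3, 0.9, 7.9]
width: 0.281
```

play_rows(
  rows=[
    [[0,0,-0.06],[0,0,0],-1],
    [[0,0,-0.14],[0,0,0],-1],
    [[0,0,-0.2],[0,0,0.14],-1],
    [[0,0,-0.2],[0,0,0.28],-1],
    [[0,0,-0.2],[0,0,0.42],-1],
    [[0,0,-0.2],[0,0,0.56],-1],
    [[0,0,-0.2],[0,0,0.7],-1],
    [[0,0,-0.2],[0,0,0.84],-1],
    [[0,0,-0.2],[0,0,0.98],-1],
    [[0,0,-0.2],[0,0,0.98],-1],
  ],
)

```text
clock: 27.7
position: [0.6022, -0.2337, 0.1224]
ee_rot: [3.098, 0.522, -0.0]
force: [0.8, 0.2, -1.3]
width: 0.277
```

```bash
python3 - <<'E'
from h import *
print(pose()[0],arm.observe()["width"])
tgt([*pk(28.6,-69),0.08],NY)
E
```

```text
[ 0.60222702 -0.23371108  0.12236741] 0.277208266447002
shift [ 0.131  -0.3595  0.0847] turn [0.     0.     0.2408] q7 0.91 rows~ 4.0
```

play_rows(
  rows=[
    [[0.03,-0.09,0],[0,0,0.12],-1],
    [[0.065,-0.18,0],[0,0,0.24],-1],
    [[0.1,-0.27,0],[0,0,0.241],-1],
    [[0.131,-0.36,0],[0,0,0.241],-1],
    [[0.131,-0.36,0.05],[0,0,0.241],-1],
    [[0.131,-0.36,0.085],[0,0,0.241],-1],
    [[0.131,-0.36,0.085],[0,0,0.241],-1],
    [[0.131,-0.36,0.085],[0,0,0.241],-1],
    [[0.131,-0.36,0.085],[0,0,0.241],-1],
  ],
)

```text
clock: 28.6
position: [0.6053, -0.0433, 0.0808]
ee_rot: [3.139, 0.132, 0.002]
force: [-0.4, -0.2, -0.9]
width: 0.28
```

```bash
python3 - <<'E'
from h import *
print(pose()[0],arm.observe()["width"])
tgt([*pk(28.6,-69),0.040],NY)
p,d,c=snap("wrist","w16")
E
```

```text
[ 0.60526842 -0.04328095  0.08083516] 0.27975071814905367
shift [-0.0002 -0.0017  0.0817] turn [ 0.0002 -0.0015  0.0021] q7 0.44 rows~ 1.0
```

View pics/w16.png

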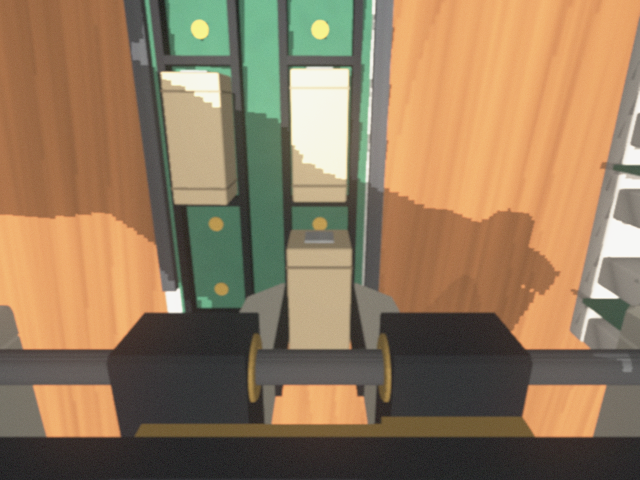

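play_rows(
  rows=[
    [[0,0.001,0.03],[0,0,0],-1],
    [[0,0.001,0.06],[0,0,0],-1],
    [[0,0.001,0.08],[0,0,0],-1],
    [[0,0.001,0.08],[0,0,0],-1],
    [[0,0.001,0.08],[0,0,0],-1],
  ],
)

```text
clock: 29.15
position: [0.6042, -0.0431, 0.0386]
ee_rot: [3.139, 0.131, -0.002]
force: [0.6, -0.0, -0.9]
width: 0.282
```

play_rows(
  rows=[
    [[0,0,0],[0,0,0],-0.15],
    [[0,0,0],[0,0,0],-0.15],
    [[0,0,0],[0,0,0],-0.15],
    [[0,0,-0.06],[0,0,0],-0.15],
    [[0,0,-0.14],[0,0,0],-0.15],
    [[0,0,-0.2],[0,0,0],-0.15],
    [[0,0,-0.24],[0,0,0],-0.1],
    [[0,0,-0.24],[0,0,0],0],
    [[0,0,-0.24],[0,0,0],0.1],
  ],
)

```text
clock: 30.05
position: [0.6047, -0.0428, 0.1598]
ee_rot: [-3.138, -0.132, -0.001]
force: [0.9, 0.8, 0.5]
width: 0.529
```

```bash
python3 - <<'E'
from h import *
print(pose()[0],arm.observe()["width"])
seated("w17");seated(which="side")
blocks("top");blocks("side")
tgt([0.387,-0.2405,0.14],np.deg2rad(-88.7))
E
```

```text
[ 0.60470224 -0.04283496  0.15978497] 0.5294831672449131
seated? local [29.3  0. ] size [26.2 61. ] ang 4.8 ztop [0.0416 0.0428 0.044 ]
seated? local [-28.3  -1.3] size [26.8 61.1] ang 4.4 ztop [0.0411 0.0427 0.0439]
seated? local [ 28.1 -67.8] size [25.9 60.8] ang 4.4 ztop [0.0415 0.0429 0.044 ]
seated? local [26.8 -0.2] size [27.6 62.3] ang 7.0 ztop [0.0365 0.0415 0.0438]
seated? local [-30.3  -1.1] size [26.5 63.2] ang 3.2 ztop [0.0381 0.0419 0.0444]
seated? local [ 27.  -69.6] size [27.8 62.8] ang 5.8 ztop [0.0383 0.0417 0.0444]
top 437 ctr [ 419.6 -344.3] size [28.  61.1] len ang -22.2 z 0.025
top 438 ctr [ 386.8 -239.3] size [60.4 26.7] len ang 1.3 z 0.0251
side 375 ctr [ 386.6 -241.8] size [61.8 27.1] len ang 2.3 z 0.0257
side 420 ctr [ 419.3 -346.4] size [26.4 60.2] len ang -22.3 z 0.0258
shift [-0.4654  0.3574  0.038 ] turn [-0.0015  0.0015 -1.4415] q7 0.38 rows~ 11.0
```

play_rows(
  rows=[
    [[-0.07,0.06,0],[0,0,0.14],0.15],
    [[-0.14,0.12,0],[0,0,0.28],0.15],
    [[-0.21,0.17,0],[0,0,0.42],0.15],
    [[-0.28,0.22,0.01],[0,0,0.56],0.15],
    [[-0.35,0.27,0.02],[0,0,0.7],0.15],
    [[-0.42,0.32,0.038],[0,0,0.84],0.15],
    [[-0.465,0.357,0.038],[0,0,0.98],0.15],
    [[-0.465,0.357,0.038],[0,0,0.98],0.15],
    [[-0.465,0.357,0.038],[0,0,0.98],0.15],
  ],
)

```text
clock: 31.15
position: [0.3877, -0.2404, 0.1404]
ee_rot: [2.799, -1.426, -0.001]
force: [0.6, 0.5, -0.3]
width: 0.573
```

play_rows(
  rows=[
    [[0,0,0],[0,0,0.14],0.15],
    [[0,0,0],[0,0,0.28],0.15],
    [[0,0,0],[0,0,0.42],0.15],
    [[0,0,0],[0,0,0.56],0.15],
    [[0,0,0],[0,0,0.577],0.15],
    [[0,0,0],[0,0,0.577],0.15],
    [[0,0,0],[0,0,0.577],0.15],
  ],
)

```text
clock: 31.85
position: [0.3883, -0.24, 0.1406]
ee_rot: [2.253, -2.189, -0.0]
force: [-0.2, 0.7, 0.9]
width: 0.576
```

```bash
python3 - <<'E'
from h import *
print(pose()[0])
pick((0.387,-0.2405),"w18")
E
```

```text
[ 0.38831384 -0.24003239  0.14062475]
wrist 3599 ctr [ 420.3 -346.2] size [27.1 62. ] len ang -22.6 z 0.0268
wrist 3163 ctr [ 388.7 -241.6] size [61.2 26. ] len ang 1.0 z 0.0267
-> (array([ 0.38868658, -0.24163805]), 0.9518152475357056, np.float64(0.02671164303245187))
shift [ 0.0031 -0.0009  0.2373] turn [-0.0001  0.0002  0.0109] q7 -0.49 rows~ 3.0
```

play_rows(
  rows=[
    [[0.003,-0.001,0.1],[0,0,0.01],0.15],
    [[0.003,-0.001,0.19],[0,0,0.01],0.15],
    [[0.003,-0.001,0.238],[0,0,0.01],0.15],
    [[0.003,-0.001,0.238],[0,0,0.01],0.15],
    [[0.003,-0.001,0.238],[0,0,0.01],-1],
    [[0.003,-0.001,0.238],[0,0,0.01],-1],
    [[0.003,-0.001,0.238],[0,0,0.01],-1],
    [[0.003,-0.001,0.238],[0,0,0.01],-1],
    [[0.003,-0.001,0.238],[0,0,0.01],-1],
    [[0.003,-0.001,0.238],[0,0,0.01],-1],
  ],
  newtons=35,
)

```text
clock: 32.9
position: [0.3893, -0.242, 0.0226]
ee_rot: [-2.236, 2.205, -0.002]
force: [-0.3, 1.9, 10.0]
width: 0.279
```

play_rows(
  rows=[
    [[0,0,-0.06],[0,0,0],-1],
    [[0,0,-0.14],[0,0,0],-1],
    [[0,0,-0.2],[0,0,-0.14],-1],
    [[0,0,-0.2],[0,0,-0.28],-1],
    [[0,0,-0.2],[0,0,-0.42],-1],
    [[0,0,-0.2],[0,0,-0.56],-1],
    [[0,0,-0.2],[0,0,-0.7],-1],
    [[0,0,-0.2],[0,0,-0.84],-1],
    [[0,0,-0.2],[0,0,-0.98],-1],
    [[0,0,-0.2],[0,0,-0.98],-1],
  ],
)

```text
clock: 33.9
position: [0.3884, -0.2418, 0.1221]
ee_rot: [-3.032, 0.82, -0.001]
force: [-0.4, -0.2, -0.8]
width: 0.281
```

```bash
python3 - <<'E'
from h import *
print(pose()[0],arm.observe()["width"])
tgt([*pk(-28.6,-69),0.08],NY)
E
```

```text
[ 0.38841296 -0.24183626  0.12213724] 0.281234589352739
shift [ 0.0795 -0.4973  0.0847] turn [-5.000e-04 -8.000e-04 -5.829e-01] q7 0.33 rows~ 6.0
```

play_rows(
  rows=[
    [[0.015,-0.09,0],[0,0,-0.14],-1],
    [[0.03,-0.18,0],[0,0,-0.28],-1],
    [[0.045,-0.27,0],[0,0,-0.42],-1],
    [[0.06,-0.36,0],[0,0,-0.56],-1],
    [[0.07,-0.45,0],[0,0,-0.583],-1],
    [[0.08,-0.497,0.02],[0,0,-0.583],-1],
    [[0.08,-0.497,0.06],[0,0,-0.583],-1],
    [[0.08,-0.497,0.085],[0,0,-0.583],-1],
    [[0.08,-0.497,0.085],[0,0,-0.583],-1],
    [[0.08,-0.497,0.085],[0,0,-0.583],-1],
  ],
)

```text
clock: 34.9
position: [0.5482, -0.0487, 0.0794]
ee_rot: [3.139, 0.121, -0.001]
force: [0.3, 0.1, -1.7]
width: 0.28
```

```bash
python3 - <<'E'
from h import *
print(pose()[0],arm.observe()["width"])
tgt([*pk(-28.6,-69),0.040],NY)
p,d,c=snap("wrist","w19")
E
```

```text
[ 0.54823638 -0.04873386  0.07941312] 0.28005770190294776
shift [ 0.0001 -0.0033  0.0788] turn [ 0.0003  0.0007 -0.005 ] q7 0.43 rows~ 1.0
```

View pics/w19.png

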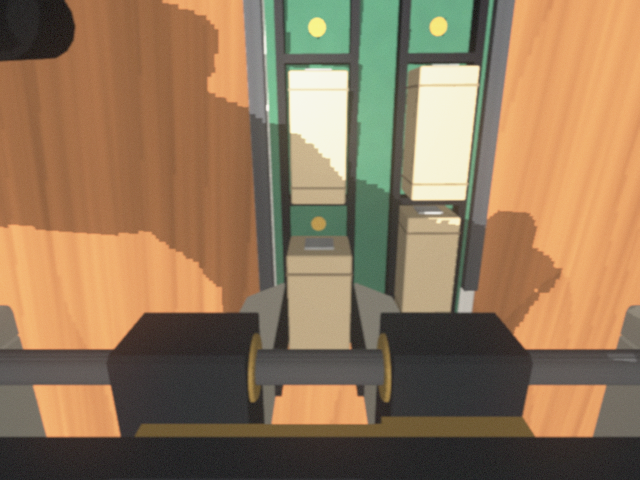

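play_rows(
  rows=[
    [[0,-0.003,0.03],[0,0,-0.005],-1],
    [[0,-0.003,0.06],[0,0,-0.005],-1],
    [[0,-0.003,0.078],[0,0,-0.005],-1],
    [[0,-0.003,0.078],[0,0,-0.005],-1],
    [[0,-0.003,0.078],[0,0,-0.005],-1],
  ],
)

```text
clock: 35.45
position: [0.5489, -0.0467, 0.0408]
ee_rot: [3.139, 0.132, 0.001]
force: [-0.3, -0.2, -0.4]
width: 0.28
```

play_rows(
  rows=[
    [[0,0,0.003],[0,0,0],-0.15],
    [[0,0,0.003],[0,0,0],-0.15],
    [[0,0,0.003],[0,0,0],-0.15],
    [[0,0,-0.06],[0,0,0],-0.15],
    [[0,0,-0.14],[0,0,0],-0.15],
    [[0,0,-0.2],[0,0,0],-0.15],
    [[0,0,-0.24],[0,0,0],-0.1],
    [[0,0,-0.24],[0,0,0],0],
    [[0,0,-0.24],[0,0,0],0.1],
  ],
)

```text
clock: 36.35
position: [0.5487, -0.0461, 0.1604]
ee_rot: [-3.138, -0.134, -0.001]
force: [0.1, -0.6, -0.3]
width: 0.526
```

```bash
python3 - <<'E'
from h import *
print(pose()[0],arm.observe()["width"])
seated("w20");seated(which="side")
blocks("top");blocks("side")
tgt([0.42,-0.3455,0.14],np.deg2rad(67.6))
E
```

```text
[ 0.54869742 -0.04609843  0.16038961] 0.5263928975403348
seated? local [29.3 -0.1] size [26.6 60.8] ang 4.9 ztop [0.0411 0.0428 0.044 ]
seated? local [-28.1  -1.5] size [26.1 60.8] ang 4.4 ztop [0.0416 0.0428 0.044 ]
seated? local [ 28.  -68.1] size [26.5 61.4] ang 4.9 ztop [0.0402 0.0428 0.0439]
seated? local [-26.8 -70.1] size [26.2 61. ] ang 4.9 ztop [0.0415 0.0428 0.044 ]
seated? local [ 27.2 -45.5] size [ 27.8 109.9] ang 4.1 ztop [0.0379 0.0416 0.0444]
seated? local [-29.8  -5.3] size [27.7 55.7] ang 3.6 ztop [0.0375 0.0417 0.0444]
seated? local [-28.1 -71.8] size [27.6 61. ] ang 4.9 ztop [0.0386 0.0417 0.0446]
top 437 ctr [ 419.8 -343.9] size [27.3 61. ] len ang -22.5 z 0.0252
side 420 ctr [ 418.7 -346.7] size [27.4 61.2] len ang -22.7 z 0.0257
shift [-0.3056  0.5746  0.039 ] turn [-1.0000e-03  1.6000e-03 -1.0456e+00] q7 0.37 rows~ 8.0
```

play_rows(
  rows=[
    [[-0.04,0.08,0],[0,0,-0.14],0.15],
    [[-0.08,0.16,0],[0,0,-0.28],0.15],
    [[-0.12,0.24,0],[0,0,-0.42],0.15],
    [[-0.17,0.32,0.01],[0,0,-0.56],0.15],
    [[-0.21,0.4,0.02],[0,0,-0.7],0.15],
    [[-0.26,0.49,0.039],[0,0,-0.84],0.15],
    [[-0.306,0.575,0.039],[0,0,-0.98],0.15],
    [[-0.306,0.575,0.039],[0,0,-1],0.15],
    [[-0.306,0.575,0.039],[0,0,-1],0.15],
    [[-0.306,0.575,0.039],[0,0,-1],0.15],
  ],
)

```text
clock: 37.55
position: [0.4208, -0.3448, 0.1401]
ee_rot: [-2.651, -1.683, -0.0]
force: [0.3, 0.5, -0.6]
width: 0.577
```

```bash
python3 - <<'E'
from h import *
print(pose()[0])
pick((0.42,-0.3455),"w21")
E
```

```text
[ 0.42077628 -0.34478753  0.14007018]
wrist 3168 ctr [ 419.9 -346. ] size [26.4 61.4] len ang -22.0 z 0.0269
-> (array([ 0.41988159, -0.34597714]), -22.015953063964844, np.float64(0.026868972881078798))
shift [-0.0046 -0.0007  0.2364] turn [-0.0009 -0.001  -0.0515] q7 1.91 rows~ 3.0
```

play_rows(
  rows=[
    [[-0.004,-0.001,0.1],[0,0,-0.05],0.15],
    [[-0.004,-0.001,0.19],[0,0,-0.05],0.15],
    [[-0.004,-0.001,0.237],[0,0,-0.05],0.15],
    [[-0.004,-0.001,0.237],[0,0,-0.05],0.15],
    [[-0.004,-0.001,0.237],[0,0,-0.05],-1],
    [[-0.004,-0.001,0.237],[0,0,-0.05],-1],
    [[-0.004,-0.001,0.237],[0,0,-0.05],-1],
    [[-0.004,-0.001,0.237],[0,0,-0.05],-1],
    [[-0.004,-0.001,0.237],[0,0,-0.05],-1],
    [[-0.004,-0.001,0.237],[0,0,-0.05],-1],
  ],
  newtons=35,
)

```text
clock: 38.6
position: [0.4202, -0.3476, 0.0234]
ee_rot: [2.605, 1.753, 0.002]
force: [-1.1, 2.4, 7.7]
width: 0.276
```

play_rows(
  rows=[
    [[0,0,-0.06],[0,0,0],-1],
    [[0,0,-0.14],[0,0,0],-1],
    [[0,0,-0.2],[0,0,0.14],-1],
    [[0,0,-0.2],[0,0,0.28],-1],
    [[0,0,-0.2],[0,0,0.42],-1],
    [[0,0,-0.2],[0,0,0.56],-1],
    [[0,0,-0.2],[0,0,0.7],-1],
    [[0,0,-0.2],[0,0,0.84],-1],
    [[0,0,-0.2],[0,0,0.98],-1],
    [[0,0,-0.2],[0,0,0.98],-1],
  ],
)

```text
clock: 39.6
position: [0.4194, -0.3472, 0.1224]
ee_rot: [3.132, 0.245, 0.0]
force: [0.2, -0.3, -1.2]
width: 0.28
```

```bash
python3 - <<'E'
from h import *
print(pose()[0],arm.observe()["width"])
tgt([*pk(-28.6,69),0.12],NY)
E
```

```text
[ 0.41939899 -0.34716241  0.12243926] 0.2799238274033352
shift [ 0.368  -0.828   0.0048] turn [ 0.0001 -0.0001  0.0707] q7 1.12 rows~ 10.0
```

play_rows(
  rows=[
    [[0.04,-0.09,0],[0,0,0.07],-1],
    [[0.08,-0.18,0],[0,0,0.07],-1],
    [[0.12,-0.27,0],[0,0,0.07],-1],
    [[0.16,-0.36,0],[0,0,0.07],-1],
    [[0.2,-0.45,0],[0,0,0.07],-1],
    [[0.24,-0.54,0],[0,0,0.07],-1],
    [[0.28,-0.63,0],[0,0,0.07],-1],
    [[0.32,-0.72,0],[0,0,0.07],-1],
    [[0.36,-0.8,0],[0,0,0.07],-1],
    [[0.368,-0.828,0],[0,0,0.07],-1],
  ],
)

```text
clock: 40.6
position: [0.5368, 0.0964, 0.1222]
ee_rot: [-3.136, -0.151, -0.002]
force: [0.1, -0.2, -0.6]
width: 0.279
```

play_rows(
  rows=[
    [[0,0,0.04],[0,0,0],-1],
    [[0,0,0.085],[0,0,0],-1],
    [[0,0,0.085],[0,0,0],-1],
    [[0,0,0.085],[0,0,0],-1],
    [[0,0,0.085],[0,0,0],-1],
  ],
)

```text
clock: 41.1
position: [0.5364, 0.09, 0.0808]
ee_rot: [-3.138, -0.134, -0.002]
force: [0.3, -0.2, -0.4]
width: 0.279
```

```bash
python3 - <<'E'
from h import *
print(pose()[0],arm.observe()["width"])
tgt([*pk(-28.6,69),0.040],NY)
p,d,c=snap("wrist","w22")
E
```

```text
[0.53642749 0.09002365 0.08083086] 0.27913478174291195
shift [ 0.0008 -0.0007  0.0817] turn [-0.0003 -0.0014  0.0031] q7 0.25 rows~ 1.0
```

View pics/w22.png

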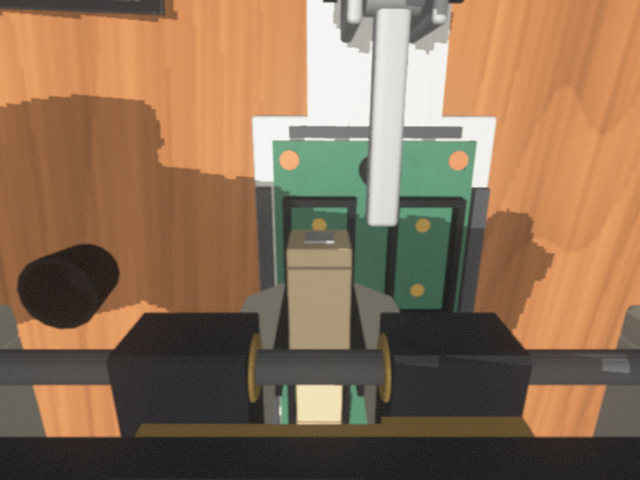

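play_rows(
  rows=[
    [[0.001,0.001,0.03],[0,0,0.003],-1],
    [[0.001,0.001,0.06],[0,0,0.003],-1],
    [[0.001,0.001,0.08],[0,0,0.003],-1],
    [[0.001,0.001,0.081],[0,0,0.003],-1],
    [[0.001,0.001,0.081],[0,0,0.003],-1],
  ],
)

```text
clock: 41.65
position: [0.5362, 0.0898, 0.0387]
ee_rot: [3.139, 0.128, -0.001]
force: [-0.4, -0.7, 0.0]
width: 0.28
```

play_rows(
  rows=[
    [[0,0,0],[0,0,0],-0.15],
    [[0,0,0],[0,0,0],-0.15],
    [[0,0,0],[0,0,0],-0.15],
    [[0,0,-0.06],[0,0,0],-0.15],
    [[0,0,-0.14],[0,0,0],-0.15],
    [[0,0,-0.2],[0,0,0],-0.15],
    [[0,0.04,-0.28],[0,0,0],-0.5],
    [[0,0.1,-0.36],[0,0,0],-1],
    [[0,0.1,-0.36],[0,0,0],-1],
    [[0,0.1,-0.36],[0,0,0],-1],
  ],
)

```text
clock: 42.65
position: [0.5408, 0.0398, 0.2201]
ee_rot: [-3.138, -0.126, -0.004]
force: [-0.2, 0.9, -0.2]
width: 0.128
```

```bash
python3 - <<'E'
from h import *
print(pose()[0],arm.observe()["width"])
seated("w23");seated(which="side")
p,d,c=snap("side");cv2.imwrite("pics/s23.png",cv2.resize(p[60:300,150:470,::-1],None,fx=2.3,fy=2.3))
E
```

```text
[0.5408395  0.03980579 0.22009909] 0.12785858036932163
seated? local [  0.6 113.7] size [14.2 26. ] ang 4.6 ztop [0.0546 0.0567 0.0579]
seated? local [-28.6  69.7] size [25.7 60.3] ang 5.1 ztop [0.0416 0.0428 0.044 ]
seated? local [29.4  0.3] size [26.5 61.4] ang 4.7 ztop [0.0398 0.0429 0.0441]
seated? local [-28.1  -1.1] size [26.  60.8] ang 4.1 ztop [0.0413 0.0428 0.0441]
seated? local [ 28.  -58.8] size [26.3 43.5] ang 4.6 ztop [0.0377 0.0428 0.0441]
seated? local [-27.1 -69.7] size [26.1 61. ] ang 4.0 ztop [0.0401 0.0429 0.0441]
seated? local [-30.4  68.4] size [27.3 61.3] ang 5.2 ztop [0.0378 0.0416 0.0446]
seated? local [27.6 -0.5] size [27.7 60.6] ang 4.9 ztop [0.0392 0.042  0.0445]
seated? local [-29.6  -2.5] size [26.9 63.2] ang 3.2 ztop [0.0384 0.0416 0.0443]
seated? local [ 26.9 -68.9] size [27.3 61.4] ang 3.7 ztop [0.038  0.0416 0.0444]
seated? local [-28.7 -71.1] size [27.8 62.9] ang 5.6 ztop [0.0367 0.0414 0.0448]
```

View pics/w23.png

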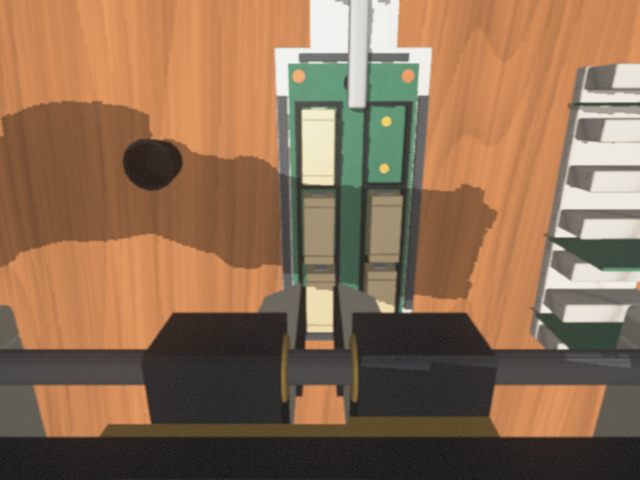

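View pics/s23.png

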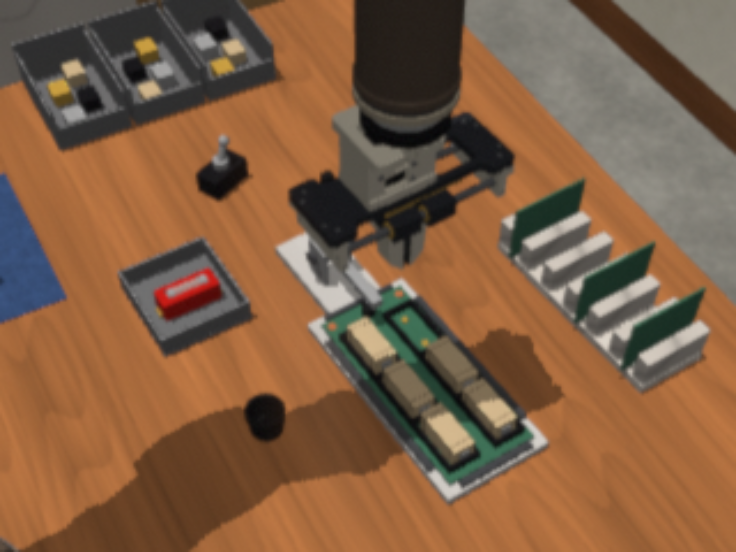

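```bash
python3 - <<'E'
from h import *
tgt([*pk(0.5,162),0.22],NY)
E
```

```text
shift [ 0.0613 -0.2843 -0.0042] turn [-0.0003  0.0022  0.0011] q7 0.2 rows~ 3.0
```

play_rows(
  rows=[
    [[0.02,-0.09,-0.01],[0,0,0],-1],
    [[0.04,-0.18,-0.01],[0,0,0],-1],
    [[0.061,-0.26,0],[0,0,0],-1],
    [[0.061,-0.284,0],[0,0,0],-1],
    [[0.061,-0.284,0],[0,0,0],-1],
    [[0.061,-0.284,0],[0,0,0],-1],
  ],
)

```text
clock: 43.4
position: [0.5586, 0.1831, 0.2184]
ee_rot: [3.137, 0.128, -0.002]
force: [0.4, 0.1, -0.7]
width: 0.007
```

```bash
python3 - <<'E'
from h import *
print(pose()[0],arm.observe()["width"])
tgt([*pk(0.5,162),0.123],NY)
p,d,c=snap("wrist","w24")
E
```

```text
[0.55864373 0.18311128 0.2184163 ] 0.007119104160405854
shift [-0.0002 -0.0051  0.1908] turn [ 0.0014  0.0014 -0.0004] q7 -0.02 rows~ 2.0
```

View pics/w24.png

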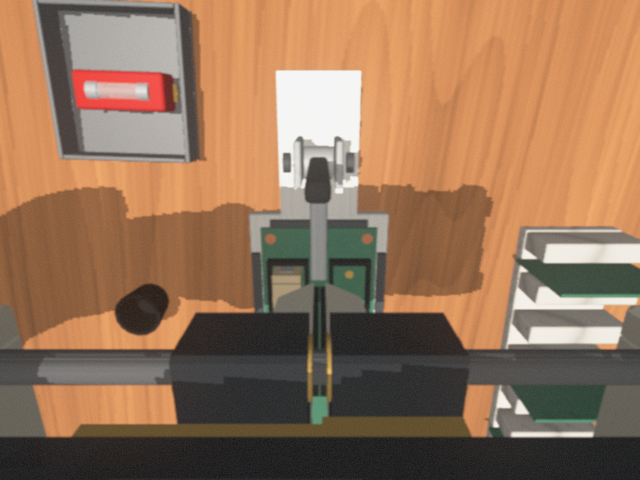

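play_rows(
  rows=[
    [[0,0,0.1],[0,0,0],-1],
    [[0,0,0.18],[0,0,0],-1],
    [[0,0,0.19],[0,0,0],-1],
    [[0,-0.02,0.19],[0,0,0],-1],
    [[0,-0.04,0.19],[0,0,0],-1],
    [[0,-0.06,0.19],[0,0,0],-1],
    [[0,-0.08,0.19],[0,0,0],-1],
    [[0,-0.1,0.19],[0,0,0],-1],
    [[0,-0.12,0.19],[0,0,0],-1],
    [[0,-0.135,0.19],[0,0,0],-1],
  ],
)

```text
clock: 44.45
position: [0.5533, 0.2529, 0.1242]
ee_rot: [-3.139, -0.13, 0.0]
force: [-1.3, -1.3, 0.2]
width: 0.005
```

play_rows(
  rows=[
    [[0,-0.01,0.01],[0,0,0],-1],
    [[0,-0.025,0.03],[0,0,0],-1],
    [[0,-0.04,0.045],[0,0,0],-1],
    [[0,-0.06,0.05],[0,0,0],-1],
    [[0,-0.08,0.05],[0,0,0],-1],
    [[0,-0.1,0.05],[0,0,0],-1],
    [[0,-0.115,0.05],[0,0,0],-1],
    [[0,-0.125,0.05],[0,0,0],-1],
    [[0,-0.125,0.05],[0,0,0],-1],
  ],
)

```text
clock: 45.35
position: [0.5484, 0.3148, 0.0993]
ee_rot: [-3.138, -0.13, -0.0]
force: [-0.2, 0.2, -0.2]
width: 0.006
```

```bash
python3 - <<'E'
from h import *
print(pose()[0])
p,d,c=snap("side");cv2.imwrite("pics/s25.png",cv2.resize(p[60:300,150:470,::-1],None,fx=2.3,fy=2.3))
E
```

```text
[0.5484061  0.31479703 0.09934428]
```

View pics/s25.png

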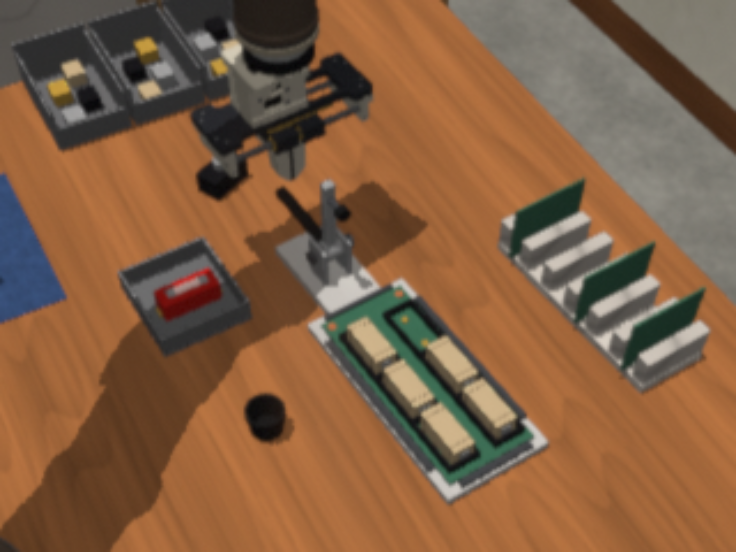

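Clamp is open. Retreat upward and back, then do the final check.

play_rows(
  rows=[
    [[0,0,-0.08],[0,0,0],-1],
    [[0,0,-0.17],[0,0,0],-1],
    [[0,0,-0.26],[0,0,0],-1],
    [[0,0.09,-0.32],[0,0,0],-1],
    [[0,0.18,-0.32],[0,0,0],-1],
    [[0,0.27,-0.32],[0,0,0],-1],
    [[0,0.36,-0.32],[0,0,0],-1],
    [[0,0.45,-0.32],[0,0,0],-1],
    [[0,0.54,-0.32],[0,0,0],-1],
    [[0,0.6,-0.32],[0,0,0],-1],
  ],
)

```text
clock: 46.4
position: [0.5726, 0.01, 0.2598]
ee_rot: [3.139, 0.122, 0.001]
force: [-0.0, -1.0, 0.2]
width: 0.005
```

play_rows(
  rows=[
    [[0,0,0],[0,0,0],-1],
    [[0,0,0],[0,0,0],-1],
    [[0,0,0],[0,0,0],-1],
    [[0,0,0],[0,0,0],-1],
  ],
)

```text
clock: 46.8
position: [0.573, 0.0163, 0.2591]
ee_rot: [-3.138, -0.132, 0.0]
force: [0.4, -0.1, 0.8]
width: 0.005
```

```bash
python3 - <<'E'
from h import *
print(pose()[0])
seated("w26");seated(which="side"); 
p,d,c=snap("wrist");r=fitnest(p,c,NO,NY);print("wall fit",r)
P=cloud(d,c);m=(abs(P[...,0]-.553)<.03)&(abs(P[...,1]-.2235)<.03)&(P[...,2]>.14);print("clamp arm top",P[m].mean(0) if m.any() else None)
p,d,c=snap("side");P=cloud(d,c);m=(abs(P[...,0]-.553)<.03)&(abs(P[...,1]-.2235)<.03)&(P[...,2]>.13);print("clamp top side",P[m].mean(0),P[m][:,2].max())
for n in("side","top"):
    p,d,c=snap(n,n+"26");P=cloud(d,c);hsv=cv2.cvtColor(p,cv2.COLOR_RGB2HSV)
    m=((hsv[...,0]<6)|(hsv[...,0]>174))&(hsv[...,1]>150)&(P[...,2]>.02)&(P[...,1]>.15)&(P[...,0]<.5)&(P[...,0]>.3)
    print(n,"fuse",P[m].mean(0))
E
```

```text
[0.57299101 0.01627529 0.25905347]
seated? local [-28.5  69. ] size [26.1 61.7] ang 4.6 ztop [0.0414 0.0428 0.0441]
seated? local [29.5  0.5] size [26.  60.9] ang 5.4 ztop [0.0413 0.0429 0.0442]
seated? local [-28.1  -1.3] size [25.9 61. ] ang 4.0 ztop [0.0413 0.0428 0.044 ]
seated? local [ 28.4 -67.8] size [25.8 61. ] ang 5.5 ztop [0.0411 0.0429 0.0442]
seated? local [-26.5 -70.2] size [26.3 61.2] ang 4.7 ztop [0.0409 0.0429 0.044 ]
seated? local [-30.7  68.3] size [28.2 63.4] ang 6.9 ztop [0.038  0.0416 0.0448]
seated? local [27.8  0.3] size [26.7 62.7] ang 6.2 ztop [0.0383 0.0417 0.0443]
seated? local [-29.8  -2.5] size [27.3 61.2] ang 3.7 ztop [0.0387 0.042  0.0446]
seated? local [ 25.9 -69.4] size [27.1 62. ] ang 5.3 ztop [0.0386 0.0418 0.0445]
seated? local [-28.6 -71.9] size [27.9 62.2] ang 4.4 ztop [0.0379 0.0416 0.0442]
wall fit (array([0.57140717, 0.02409979]), np.float64(0.08244803931516716), np.float64(28.9128320016564), np.float64(-50.63233947753906))
clamp arm top None
clamp top side [0.55275835 0.21522732 0.14013648] 0.15237459579436793
side fuse [0.38938075 0.25727614 0.02948315]
top fuse [0.39683083 0.27657891 0.03251798]
```

View pics/w26.png

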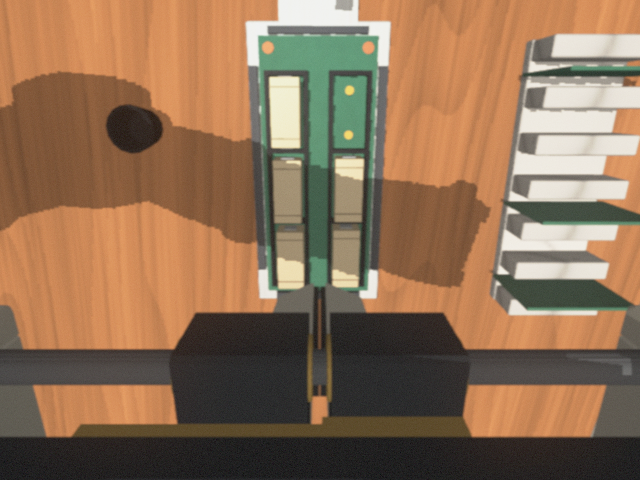

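View pics/top26.png

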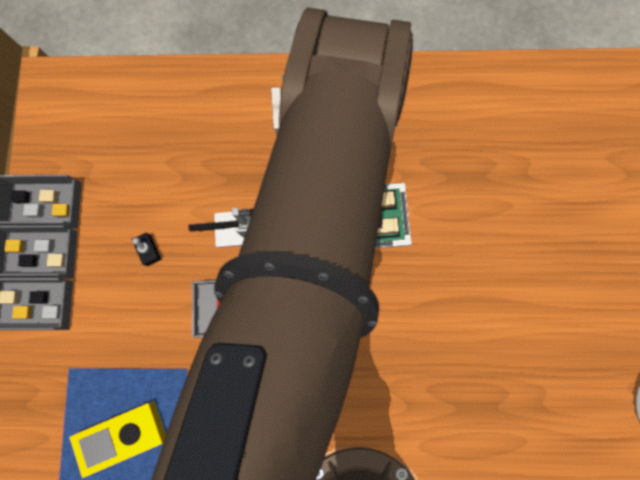

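```bash
python3 -c "
from cell import arm
s=arm.observe();print(s['force'],abs(s['dq']).max());print(arm.sign_off())"
```

```text
[-0.37204005 -0.12058724  0.39247926] 0.0026664098530330303
the job is handed in; nothing more can be done
None
```

I did the whole job and handed it in at about 47 s of the 210 s allowed. There were five resistor blocks in this run. The fuse holder went into the tray, I shut the clamp on the board, put each block in its own pocket, and swung the clamp back open.

**Last checks:**
- **Blocks:** all five sit in pockets. In the wrist view their tops are about 43 mm up (42 mm is expected when seated), and their centres are within about 2 mm of the pocket centres. The side view agrees to about 3 mm.
- **Board:** it has not measurably moved; its position refitted to within 1 mm of the pose measured at the start.
- **Clamp:** it looks fully open in the side picture, with the arm upright and the handle level. The side camera puts the arm's top at about 0.152 m. The last wrist frame cut off the arm, so that view gave no second check.
- **Fuse holder:** it is inside the tray. The two final readings of its position differ by about 2 cm along y because the arm was blocking the top camera, but both put it within the tray.
- **Switch and grommet:** both look to be where they started. I judged this from the pictures and did not measure it.

**What went wrong:** my first try at the fuse holder failed because I lifted before the fingers had closed; the second try worked. I saw no slackening of the grip and no block knocked aside.

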